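# Strip a door-mirror fold joint and put each part on its gauge

## Robot

A 6-joint arm with a two-finger parallel gripper is mounted at the origin on the work surface. World frame = base frame: x ahead of the robot, y to its left, z up, the work surface at z = 0. Lengths are in m, angles in rad, forces in N, time in s.
With the tool pointing down it reaches from about 0.325 to 0.875 m from the base axis. Payload 4.4 kg.
Tool frame: the origin (TCP) lies midway between the tips of the shut fingers; the grasp point (between the pads) lies 19 mm behind it; z points along the fingers, y is the direction in which the jaws open and shut (so a half turn about z gives the same grasp; the last joint's range is limited). The gripper opens to 85 mm and grips with 20 to 120 N. Pads are 22 mm wide; open, the fingers measure 114 mm over their backs; the gripper's body (76 mm by 85 mm) begins 54 mm behind the grasp point. The pads swing forward as they close: fully open they stand 13 mm farther back than shut.
Start: joints at [-1.29, 0.207, 1.542, -0, 1.393, -0.15], TCP at [0.24, -0.522, 0.206] pointing down, gripper open.
Joint ranges: [-2.73, 2.73], [-0.86, 2.22], [0.23, 2.46], [-1.11, 4.25], [0.08, 2.63], [-2.82, 2.82]. Speed limits (rad/s): [2.79, 2.79, 3.14, 3.14, 3.14, 3.14].

## Interface

Orientations are given as a rotation vector (axis times angle).
In Python, from workcell import bot gives the robot as it stands. The module is installed in compiled form; this text tells all that it offers.
- The arm moves only by the tool jog_arm, never from a script. Its arguments are lists of equal length, an entry for each row: "hand": the finger opening in mm, from 0 to 85.4; "xyz": the shift along the tool's x, y, z in mm, a list of three; "roll": the turn about the tool's z in rad. In form: {"hand": [hand, ...], "xyz": [[dx, dy, dz], ...], "roll": [roll, ...]}. A call has exactly 5 rows; each row is the pose to reach, as a shift and turn from the pose commanded when the call began, along the tool's axes at that moment; what a row does not reach only later rows make up. A row lasts 1/10 s, in which the tool goes at most 50 mm and 8.59 degrees, less where a joint would pass 70% of its speed; a pose out of reach is approached as far as the arm can. A call with a gripper value outside its range is refused whole. The fingers move at their own pace and stop on an object; "squeeze" is the grip in N (left out, the last holds). Time passes only in rows, so rows that repeat a pose let the fingers close, or fill a call up. It gives the time, the measured TCP pose, the force and the opening at its end, in the units of the state.
- bot.sense(): the state, without advancing time (a new reading comes with each control period).
- bot.snapshot(name): name is "side" or "top"; returns a dict with "img" (384x512x3 uint8, red, green, blue), "camera_matrix" (3x3 intrinsics, pixels), "k1" (the pictures are not rectified: a ray, as slopes to the right and down, at radius r is drawn at 1 + k1 r^2 times it, then the intrinsics apply), "R" (3x3) and "t" (3): a world point X has camera coordinates R X + t. Camera axes: x right, y down, z forward; pixel columns grow to the right and rows downward; lengths in m; the calibration is good to about 2 mm. A picture is of the moment at which its call begins. There is no depth.
- bot.finish_job(): hands the job in, once; it reports no verdict.
The state is a dict: "t": time; "q": joint angles; "qd": joint speeds; "joint_efforts": joint torques, N m; "ee_pos": TCP position; "orientation": TCP orientation; "force": force on the tool from outside, world axes, zero at the start; "moment": the same for the moment, N m; "opening": finger opening in m.
Only numpy, scipy, OpenCV 4.12 (cv2) and the standard library are available. Lean on these libraries where they do the work, as an engineer would, in place of code of your own. Each camera call takes 0.05 s, during which the arm holds its last target.

## Task

The fold joint of this door mirror has come back from its endurance test and its centre bolt is already out: take the four parts off the pivot one at a time from the top down and set each down gently, flat and without dropping it, on its own measuring place. The retainer goes on the collar of the flatness gauge (ears resting on the collar's rim), the coil spring stands upright in the cup of the height gauge, the thrust bearing goes over the centre pin of the runout spindle, and the detent ring lies in the pan of the bench scale. Everything must still be in its place at the end.

Things in the scene. Friction and masses are not known exactly. Their poses are not given: they have to be found in the camera images.
- foot: (mm) Fixed holding fixture with black mirror foot. Origin on the bench on the pivot axis. Base plate 12 thick; boss dia 56, top at 40; steel pivot tube dia 20, top at 78 above the bench; the 4 parts sit loosely round it. On its own +x side: arm with clamps (from x 20, to 45 high, 39 to either side) and door flange (x 69-75, to 87 high). Fingers have room on both sides along its own y axis.
- retainer: (mm) Aluminium spring retainer, top of the stack: plate 5 thick with 3 ears (to 26 from the axis, 13 wide), hexagonal hub on top 22 across flats, 16 high; round spigot dia 20 reaching 6 below the plate. Origin on the axis at the ears' underside (hub at z 5-21), 96 above the bench at the start; z up; x along one ear and square to one pair of hub flats (pairs every 60 degrees). 50 g.
- spring: (mm) Stiff steel coil spring standing upright, second from the top: 46 outside, 34 inside diameter, 30 high, heavy round wire; it does not give under the grip. Origin at the centre of its underside, 66 above the bench at the start; z up along its axis. 90 g.
- thrust_bearing: (mm) Bright steel thrust bearing (two washers with a brass cage between), third from the top: 54 outside, 26 bore, 12 thick. Origin at the centre of its underside, 54 above the bench at the start; z up along its axis. 120 g.
- detent_ring: (mm) Dark steel detent ring with three notches in its rim, lowest in the stack, on the boss: 64 outside, 26 bore, 14 thick. Origin at the centre of its underside, 40 above the bench at the start; z up along its axis. 220 g.
- flat_gauge: (mm) Fixed flatness gauge: dark steel plate with upright steel collar, 46 outside, 34 inside, rim 40 above the bench; dial indicator on its own +x side (stem from x 24 at height 30, body from x 43, to 56 high). Origin on the bench on the collar's axis. In place the retainer's spigot hangs in the collar, ears on the rim, its origin at 40. Finger room on both sides along its own y axis.
- height_gauge: (mm) Fixed spring height gauge: grey base with round steel cup, 60 inside, 68 outside, inner floor 18 and rim 28 above the bench; short scale column on its own +x side (x 49-71, to 80 high). Origin on the bench on the cup's axis. In place the spring stands on the cup's floor, its origin at 18. Finger room along its own y axis: inside the cup 7 each side, above the rim free.
- spindle: (mm) Fixed runout spindle: round grey base dia 112, steel turntable dia 76 with its face 24 above the bench, centre pin dia 12 with tapered tip ending at 44; dial indicator on its own +x side (stem from x 32 at height 34, body from x 51, to 60 high). Origin on the bench on the pin's axis. In place the bearing lies flat round the pin, its origin at 24. Finger room along its own y axis.
- scale: (mm) Fixed white bench scale, 135 x 112, with a round steel pan, 86 inside, 92 outside, pan floor 36 and rim 39 above the bench; dark blank display on its own -x side. Origin on the bench under the centre of the pan. In place the ring lies flat on the pan floor, its origin at 36. Nothing on it is higher than the rim.
Things that resemble listed ones, but are neither listed nor needed, are in the scene too. Leave any pink look-alike of the retainer alone.

How it is judged:
On the way, in this order (a step that is already met when the one before it is completed fails the run):
1. the retainer is on the collar of the flatness gauge, released (horizontal distance between retainer and flat_gauge below 0.01 m and z of retainer in the frame of flat_gauge between 0.0365 and 0.0435 m and angle between retainer's own z axis and vertical below 0.12 rad and linear speed of retainer below 0.02 m/s and contact force between retainer and the fingers below 0.05 N), for 0.2 s.
2. the spring stands in the cup of the height gauge, released (horizontal distance between spring and height_gauge below 0.01 m and z of spring in the frame of height_gauge between 0.0145 and 0.0215 m and angle between spring's own z axis and vertical below 0.12 rad and linear speed of spring below 0.02 m/s and contact force between spring and the fingers below 0.05 N), for 0.2 s.
3. the thrust bearing lies over the pin of the spindle, released (horizontal distance between thrust_bearing and spindle below 0.01 m and z of thrust_bearing in the frame of spindle between 0.0205 and 0.0275 m and angle between thrust_bearing's own z axis and vertical below 0.12 rad and linear speed of thrust_bearing below 0.02 m/s and contact force between thrust_bearing and the fingers below 0.05 N), for 0.2 s.
4. the detent ring lies in the pan of the scale, released (horizontal distance between detent_ring and scale below 0.013 m and z of detent_ring in the frame of scale between 0.0325 and 0.0395 m and angle between detent_ring's own z axis and vertical below 0.12 rad and linear speed of detent_ring below 0.02 m/s and contact force between detent_ring and the fingers below 0.05 N), for 0.2 s.
At the end, for the whole second after the job is handed in: Each part released, still and level (0.12 rad) on its place, height within 3.5 mm: retainer's ears on the flatness gauge's collar, spring in the height gauge's cup, bearing over the spindle's pin (each within 10 mm of the axis), ring in the scale pan (within 13 mm) (all of step 1 and all of step 2 and all of step 3 and all of step 4); the robot touches nothing.
It fails at once if the retainer falls or is thrown onto its place (faster than 0.5 m/s there) (horizontal distance between retainer and flat_gauge below 0.04 m and z of retainer in the frame of flat_gauge below 0.052 m and linear speed of retainer above 0.5 m/s).
It fails at once if the spring falls or is thrown onto its place (faster than 0.5 m/s there) (horizontal distance between spring and height_gauge below 0.04 m and z of spring in the frame of height_gauge below 0.03 m and linear speed of spring above 0.5 m/s).
It fails at once if the thrust bearing falls or is thrown onto its place (faster than 0.5 m/s there) (horizontal distance between thrust_bearing and spindle below 0.04 m and z of thrust_bearing in the frame of spindle below 0.036 m and linear speed of thrust_bearing above 0.5 m/s).
It fails at once if the detent ring falls or is thrown onto its place (faster than 0.5 m/s there) (horizontal distance between detent_ring and scale below 0.04 m and z of detent_ring in the frame of scale below 0.048 m and linear speed of detent_ring above 0.5 m/s).
It also fails if it takes over 112 s, if anything falls off the work surface, if the arm or the gripper's body presses on something with over 40 N, if the wrist force passes 120 N, or if a joint passes its speed limit or range.

## Working session

There is one attempt and no reset: what is moved stays moved. The work goes in short steps, Python scripts to look and compute and a tool call to move; the robot and the scene stay as the last step left them, time stands still between calls to the robot, and variables do not carry over. Pictures are saved under pics/ and viewed, and the job is handed in when it is done.

Besides the shell and the picture viewer there is one more tool, called after "Call:" as name(argument=value, ...) on one line, values as JSON. jog_arm: Moves the arm, as the interface text tells. Its arguments: {"type":"object","properties":{"hand":{"type":"array","items":{"type":"number"}},"xyz":{"type":"array","items":{"type":"array","items":{"type":"number"}}},"roll":{"type":"array","items":{"type":"number"}},"squeeze":{"type":"number"}},"required":["hand","xyz","roll"]}

```bash
mkdir -p pics
cat > h.py <<'E'
import numpy as np, cv2
from workcell import bot
def snap(n,fn):
    s=bot.snapshot(n); np.savez('pics/'+fn+'.npz',**s); cv2.imwrite('pics/'+fn+'.png',cv2.cvtColor(s['img'],cv2.COLOR_RGB2BGR)); return s
def load(fn): return dict(np.load('pics/'+fn+'.npz'))
def ray(s,u,v):
    K=s['camera_matrix'];k=float(s['k1'])
    p=np.array([(u-K[0,2])/K[0,0],(v-K[1,2])/K[1,1]]);q=p.copy()
    for _ in range(30): q=p/(1+k*(q@q))
    d=s['R'].T@np.array([q[0],q[1],1]);o=-s['R'].T@s['t'];return o,d
def plane(s,u,v,z):
    o,d=ray(s,u,v);return (o+d*(z-o[2])/d[2])[:2]
def proj(s,X):
    c=s['R']@np.array(X)+s['t'];p=c[:2]/c[2];p=p*(1+float(s['k1'])*(p@p));K=s['camera_matrix'];return np.array([K[0,0]*p[0]+K[0,2],K[1,1]*p[1]+K[1,2]])
def crop(s,x0,y0,x1,y1,f,fn):
    c=cv2.resize(s['img'][y0:y1,x0:x1],None,fx=f,fy=f,interpolation=cv2.INTER_CUBIC);cv2.imwrite('pics/'+fn+'.png',cv2.cvtColor(c,cv2.COLOR_RGB2BGR))
E
python3 - <<'E'
from h import *
np.set_printoptions(precision=4,suppress=True)
for n in('top','side'):
    s=snap(n,n+'0');print(n,-s['R'].T@s['t'],s['camera_matrix'].tolist(),s['k1']);print(s['R'])
print(bot.sense())
E
```

```text
top [0.2795 0.0893 1.0327] [[403.25197650918415, 0.0, 253.3608481452914], [0.0, 403.25197650918415, 191.0706065691908], [0.0, 0.0, 1.0]] -0.14034991311426942
[[-0.1318 -0.9913  0.0014]
 [-0.9682  0.1284 -0.2146]
 [ 0.2125 -0.0296 -0.9767]]
side [0.0409 0.6844 0.7593] [[393.74709582966483, 0.0, 254.9086025853816], [0.0, 393.74709582966483, 192.31903909006078], [0.0, 0.0, 1.0]] -0.02101024956781018
[[-0.8176 -0.5757 -0.013 ]
 [-0.3794  0.5555 -0.7399]
 [ 0.4332 -0.6    -0.6726]]
{'t': 0.1, 'q': array([-1.2905,  0.2074,  1.5429,  0.    ,  1.3935, -0.1505]), 'qd': array([-0.0005, -0.0007, -0.0024,  0.0004, -0.0004, -0.0002]), 'joint_efforts': array([ -0.0011, -38.4096, -29.2548,  -0.0003,   0.0049,   0.    ]), 'ee_pos': array([ 0.2399, -0.5217,  0.2049]), 'orientation': array([-3.0669, -0.671 ,  0.0002]), 'force': array([-0.1322,  0.3937,  0.2182]), 'moment': array([ 0.0363, -0.0478, -0.0098]), 'opening': 0.0855749968504804}
```

View pics/top0.png

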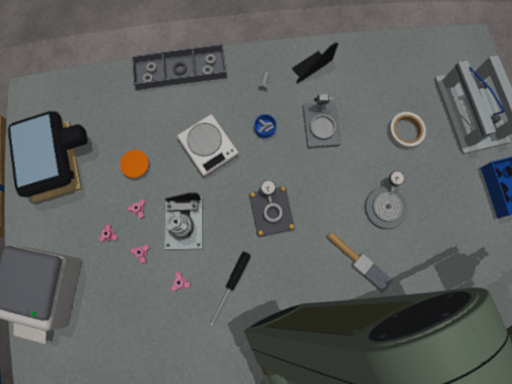

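View pics/side0.png

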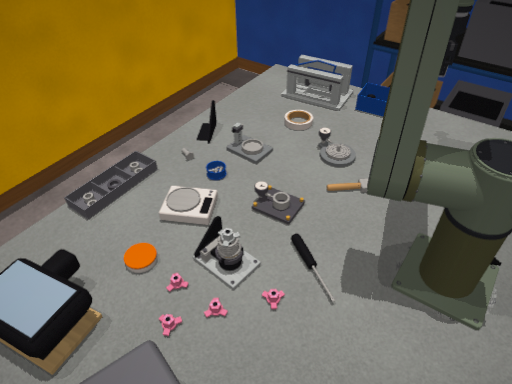

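The top view shows the foot at about (181,226), the flat gauge at (273,212), the height gauge at (322,125), the spindle at (387,206) and the scale at (205,138). There are four pink look-alikes at (137,208), (108,233), (141,253) and (180,282). I'll enlarge the items I need.

Run:
```python
from h import *
s=load('top0');t=load('side0')
def C(s,x,y,w): return cv2.resize(s['img'][y-w:y+w,x-w:x+w],(256,256),interpolation=cv2.INTER_CUBIC)
a=[C(s,181,222,32),C(s,273,208,32),C(s,322,122,32)];b=[C(s,387,200,32),C(s,207,142,32),C(t,228,248,40)]
m=np.vstack([np.hstack(a),np.hstack(b)]);cv2.imwrite('pics/m0.png',m[...,::-1])
```

```text
(no output)
```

View pics/m0.png

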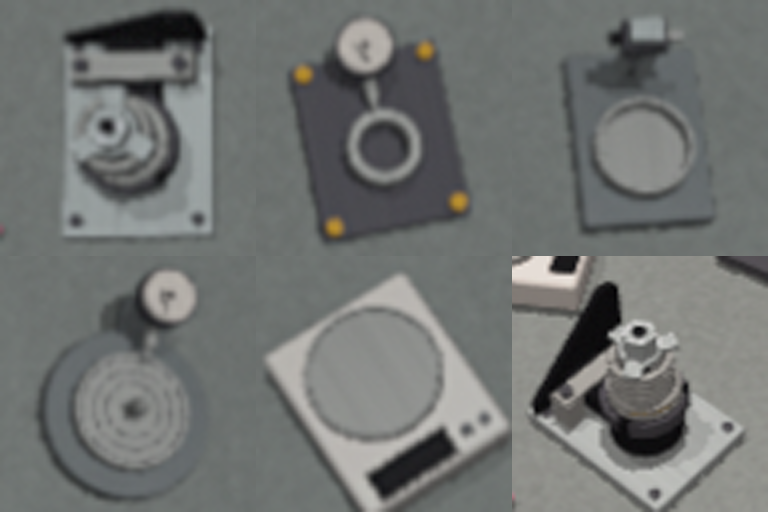

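```bash
cat >> h.py <<'E'
from scipy.ndimage import map_coordinates
from scipy.optimize import least_squares
def circ(s,c0,z,r,band=.006,iters=4,n=180,sgn=0):
    """edge points of a circle radius r at height z near c0: radial strongest edge, circle fit in world"""
    g=cv2.cvtColor(s['img'],cv2.COLOR_RGB2GRAY).astype(float);c=np.array(c0,float)
    for it in range(iters):
        th=np.linspace(0,2*np.pi,n,endpoint=False);rr=np.arange(r-band,r+band,.0005)
        P=[];
        for a in th:
            uv=np.array([proj(s,[c[0]+q*np.cos(a),c[1]+q*np.sin(a),z]) for q in rr])
            v=map_coordinates(g,[uv[:,1],uv[:,0]],order=1);d=np.gradient(v);d=d*sgn if sgn else abs(d)
            i=d.argmax()
            if d[i]>2 and 1<i<len(rr)-2: P.append(c+rr[i]*np.array([np.cos(a),np.sin(a)]))
        P=np.array(P)
        f=least_squares(lambda x:np.hypot(P[:,0]-x[0],P[:,1]-x[1])-x[2],[c[0],c[1],r],loss='soft_l1',f_scale=.0008)
        c=f.x[:2]
    res=np.abs(f.fun);return c,f.x[2],len(P),np.median(np.abs(np.hypot(P[:,0]-c[0],P[:,1]-c[1])-f.x[2]))
E
python3 - <<'E'
from h import *
np.set_printoptions(precision=4,suppress=True)
s=load('top0');t=load('side0')
def p(x,y,w,cx,cy,z): return plane(s,x-w+cx/4,y-w+cy/4,z)
G=dict(flat=p(273,208,32,128,147,.04),height=p(322,122,32,131,147,.028),pin=p(387,200,32,134,152,.044),tt=p(387,200,32,132,155,.024),pan=p(207,142,32,118,117,.039),hub=p(181,222,32,106,127,.117))
for k,v in G.items(): print(k,v)
for nm,k,z,r in [('flat out','flat',.04,.023),('flat in','flat',.04,.017),('cup out','height',.028,.034),('cup in','height',.028,.03),('tt','tt',.024,.038),('pan out','pan',.039,.046),('pan in','pan',.039,.043)]:
    for w in (s,t): print(nm,circ(w,G[k],z,r,.004))
def dirn(a,b): d=np.array(b)-np.array(a);return np.degrees(np.arctan2(d[1],d[0]))
print('foot yaw', dirn(p(181,222,32,63,236,.012),p(181,222,32,66,40,.012)),'bolts y->', dirn(p(181,222,32,198,219,.012),p(181,222,32,76,220,.012))-90)
print('foot corners',p(181,222,32,63,236,.012),p(181,222,32,212,238,.012))
print('flat dial', dirn(G['flat'],p(273,208,32,365-256,46,.056)))
print('height col', dirn(G['height'],p(322,122,32,645-512,30,.08)))
print('spin dial', dirn(G['tt'],p(387,200,32,168,295-256,.06)))
for k in G: print(k,proj(t,[*G[k],{'flat':.04,'height':.028,'pin':.044,'tt':.024,'pan':.039,'hub':.117}[k]]))
E
```

```text
flat [0.4342 0.0179]
height [ 0.6478 -0.1477]
pin [ 0.4113 -0.2749]
tt [ 0.4122 -0.2805]
pan [0.6496 0.1672]
hub [0.4307 0.2485]
flat out (array([0.4364, 0.0186]), np.float64(0.023105918710949767), 180, np.float64(0.00038437530246152214))
flat out (array([0.4357, 0.0197]), np.float64(0.022773899151571228), 169, np.float64(0.00027817681220097465))
flat in (array([0.4363, 0.0184]), np.float64(0.016182541063690024), 180, np.float64(0.0002978949657874968))
flat in (array([0.4358, 0.0192]), np.float64(0.016479397482471056), 175, np.float64(0.00048074463483626165))
cup out (array([ 0.6493, -0.1468]), np.float64(0.0320330878555466), 170, np.float64(0.0005213865464000836))
cup out (array([ 0.6494, -0.1459]), np.float64(0.03226002523702663), 114, np.float64(0.00039741665467582857))
cup in (array([ 0.6466, -0.1451]), np.float64(0.029253125633703705), 165, np.float64(0.0007598372762533598))
cup in (array([ 0.6482, -0.1456]), np.float64(0.03119938144979493), 162, np.float64(0.0007306809778774119))
tt (array([ 0.4143, -0.2802]), np.float64(0.03790932863257912), 164, np.float64(0.00042039785963642
[... 172 characters left out ...]
26), 180, np.float64(0.00047439686105407025))
pan out (array([0.6494, 0.1721]), np.float64(0.04675398806076394), 134, np.float64(0.0008209519183748071))
pan in (array([0.6499, 0.1683]), np.float64(0.0458790646177759), 65, np.float64(0.00018786937610560522))
pan in (array([0.6516, 0.1698]), np.float64(0.044792124251936724), 141, np.float64(0.000610545245644814))
foot yaw -6.046630375305491 bolts y-> -6.719913996996894
foot corners [0.3821 0.3009] [0.369  0.2067]
flat dial 3.5542364989126347
height col -3.2343900800931373
spin dial -21.262255160505667
flat [281.5947 197.0744]
height [252.4958 144.7817]
pin [338.5082 145.7307]
tt [338.2267 149.9835]
pan [184.056 197.775]
hub [227.7803 231.213 ]
```

Run:
```python
from h import *
s=load('top0');t=load('side0')
crop(s,156,197,206,247,8,'a1');crop(t,203,218,253,268,8,'a2')
a=cv2.imread('pics/a1.png');b=cv2.imread('pics/a2.png');cv2.imwrite('pics/a.png',np.hstack([a,b]))
# pixel px = x0+(cx+.5)/8-.5
st=bot.sense();print(st['ee_pos'])
from scipy.spatial.transform import Rotation as R
print(R.from_rotvec(st['orientation']).as_matrix().round(3))
def P(x,y,w,cx,cy,z,f=4): return plane(s,x-w+(cx+.5)/f-.5,y-w+(cy+.5)/f-.5,z)
def dirn(a,b): d=b-a;return np.degrees(np.arctan2(d[1],d[0]))
# flat gauge: orange screws
S=[P(273,208,32,cx-256,cy,.012) for cx,cy in((303,74),(425,51),(459,201),(335,227))]
print('flat yaw',dirn(S[3],S[0]),dirn(S[2],S[1]),dirn(S[1],S[0])-90)
c=[P(322,122,32,cx-512,cy,.01) for cx,cy in((585,228),(714,218))];print('height yaw',dirn(c[1],c[0])-90)
print('spin dial',dirn(np.array([.414,-.2797]),P(387,200,32,168,295-256,.06)))
print('flat dial',dirn(np.array([.436,.019]),P(273,208,32,365-256,46,.056)))
```

```text
[ 0.2399075  -0.52171661  0.20489536]
[[ 0.909  0.418 -0.001]
 [ 0.418 -0.909  0.002]
 [ 0.    -0.002 -1.   ]]
flat yaw 4.016652408815404 4.099133817659029 3.34704455484777
height yaw -2.594918656797134
spin dial -21.53582365613631
flat dial 3.3243214890512323
```

View pics/a.png

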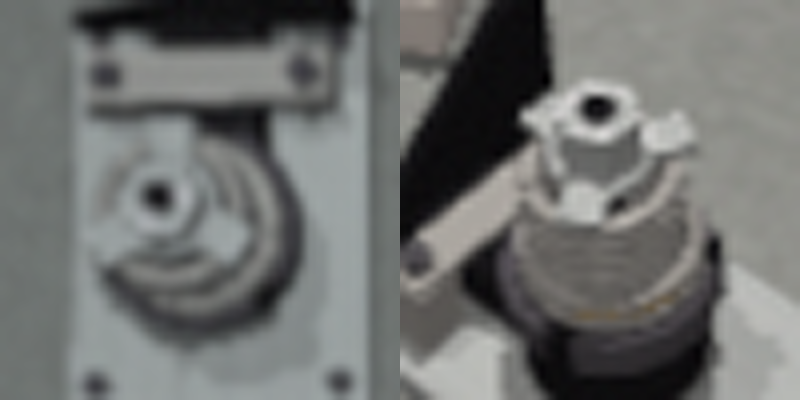

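Run:
```python
from h import *
np.set_printoptions(precision=4,suppress=True)
s=load('top0');t=load('side0')
T=lambda cx,cy,z:plane(s,156+(cx+.5)/8-.5,197+(cy+.5)/8-.5,z)
U=lambda cx,cy,z:plane(t,203+(cx-400+.5)/8-.5,218+(cy+.5)/8-.5,z)
h=T(157,197,.117);h2=U(597,107,.117);print(h,h2)
def d(a,c): v=a-c;return np.degrees(np.arctan2(v[1],v[0])),np.hypot(*v)*1e3
for p in((173,130),(235,237),(105,240)): print('top ear',d(T(*p,.101),h))
for p in((670,133),(585,203),(533,118)): print('side ear',d(U(*p,.101),h2))
print('foot yaw',d(T(105,75,.045),T(300,70,.045))[0]-90, d(T(95,384,.015),T(340,382,.015))[0]-90)
for c,z,r in (('spring',.096,.023),('bear',.066,.027),('ring',.054,.032)):
    pass
for z,r in((.096,.023),(.066,.027),(.054,.032),(.117,.0045)):
    for w in(s,t):
        print(z,circ(w,h,z,r,.003))
```

```text
[0.4321 0.2491] [0.4323 0.2486]
top ear (np.float64(-9.81925006493905), np.float64(22.1613294997558))
top ear (np.float64(-122.43515434377258), np.float64(22.35243879445122))
top ear (np.float64(112.60637847056906), np.float64(20.825251309943514))
side ear (np.float64(-131.53058230962296), np.float64(19.669600646382907))
side ear (np.float64(116.40535986276096), np.float64(20.877428916203446))
side ear (np.float64(6.669914928898099), np.float64(22.13383158954867))
foot yaw -5.970682774455895 -6.722031755457252
0.096 (array([0.4322, 0.2484]), np.float64(0.023682448342842787), 110, np.float64(0.00039447358315551455))
0.096 (array([0.4316, 0.2489]), np.float64(0.022924162951177933), 92, np.float64(0.000679303481125243))
0.066 (array([0.431 , 0.2481]), np.float64(0.027049606584160713), 124, np.float64(0.0005003896053947035))
0.066 (array([0.4311, 0.25  ]), np.float64(0.02729643811750648), 93, np.float64(0.0005331302717057826))
0.054 (array([0.4291, 0.2487]), np.float64(0.03259739856802854), 93, np.float64(0.0005038401204805198))
0.054 (array([0.4315, 0.2508]), np.float64(0.0319192175179543), 114, np.float64(0.0005570898505896787))
0.117 (array([0.4324, 0.2492]), np.float64(0.0035746558322065683), 180, np.float64(0.0004724916343689348))
0.117 (array([0.4316, 0.2491]), np.float64(0.004708523428460197), 176, np.float64(0.0002843132542601338))
```

Both views agree to about 1–2 mm. The stack axis is at (0.432, 0.249), with foot and ear yaw about −6°. The flat gauge is at (0.436, 0.019), the cup at (0.649, −0.146), the spindle at (0.414, −0.280) and the pan at (0.650, 0.169). The retainer is the bare aluminium part on the foot, not one of the pink ones. Next I move over the stack.

Call:
jog_arm(hand=[70, 60, 50, 50, 50], xyz=[[25, -31, 0], [50, -62, 0], [75, -93, 0], [100, -124, 0], [124, -155, 0]], roll=[0, 0, 0, 0, 0], squeeze=40)

```text
t: 0.6
ee_pos: [0.288, -0.3279, 0.2054]
orientation: [-3.068, -0.671, 0.0]
force: [1.6, -0.2, -0.7]
opening: 0.0499
```

Call:
jog_arm(hand=[50, 50, 50, 50, 50], xyz=[[25, -31, 0], [50, -62, 0], [75, -93, 0], [100, -124, 0], [124, -155, 0]], roll=[0, 0, 0, 0, 0])

```text
t: 1.1
ee_pos: [0.3358, -0.1355, 0.2057]
orientation: [-3.069, -0.671, -0.0]
force: [0.5, -0.0, -0.1]
opening: 0.0501
```

Call:
jog_arm(hand=[50, 50, 50, 50, 50], xyz=[[25, -31, 0], [50, -62, 0], [75, -93, 0], [100, -124, 0], [124, -155, 0]], roll=[0, 0, 0, 0, 0])

```text
t: 1.6
ee_pos: [0.3838, 0.0571, 0.2058]
orientation: [3.069, 0.672, 0.0]
force: [0.1, -0.2, -0.2]
opening: 0.0503
```

```bash
cat >> h.py <<'E'
from scipy.spatial.transform import Rotation as Rot
def go(x,y,z,yaw=None):
    st=bot.sense();M=Rot.from_rotvec(st['orientation']).as_matrix()
    d=M.T@(np.array([x,y,z])-st['ee_pos'])*1e3;yx=np.degrees(np.arctan2(M[1,0],M[0,0]))
    print('t',st['t'],'pos',st['ee_pos'].round(4),'tilt',M[:,2].round(4),'yawx',yx.round(1),'F',st['force'].round(2),'op',round(st['opening']*1e3,1),'q6',st['q'][5].round(2))
    print('delta',d.round(1), 'roll', None if yaw is None else round(float(np.radians(yx-yaw)),3))
E
python3 -c "
from h import *
go(.432,.249,.16,24)"
```

```text
t 1.6 pos [0.3838 0.0571 0.2058] tilt [ 1.e-04 -1.e-04 -1.e+00] yawx 24.7 F [ 0.12 -0.2  -0.23] op 50.3 q6 1.06
delta [ 124.  -154.2   45.8] roll 0.012
```

Call:
jog_arm(hand=[50, 50, 50, 50, 50], xyz=[[31, -39, 10], [62, -77, 25], [93, -116, 40], [124, -154, 45.8], [124, -154, 45.8]], roll=[0, 0, 0, 0.012, 0.012])

```text
t: 2.1
ee_pos: [0.4316, 0.2513, 0.1582]
orientation: [-3.07, -0.661, 0.004]
force: [-0.7, -0.9, 0.3]
opening: 0.05
```

```bash
python3 -c "
from h import *
s=snap('side','s1');u=snap('top','t1');go(.432,.249,.104)
crop(s,180,150,280,270,5,'s1c');print(proj(s,[.432,.249,.117]))
"
```

```text
t 2.2 pos [0.4315 0.2478 0.1591] tilt [-0.0022 -0.0012 -1.    ] yawx 24.2 F [ 0.43 -0.44  0.21] op 50.1 q6 1.5
delta [ 1.1 -0.9 55.1] roll None
[227.18274062 231.09470806]
```

View pics/s1c.png

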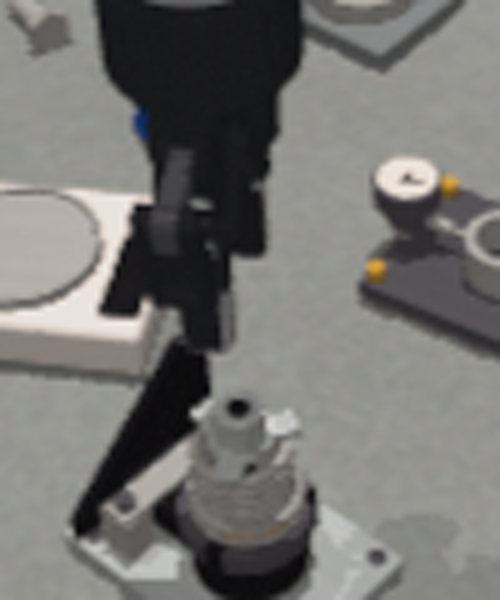

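```bash
python3 -c "
from h import *
s=load('s1')
for n,X in dict(tcp=[.4315,.248,.159],f1=[.4315+.025*.41,.248-.025*.91,.159],f2=[.4315-.025*.41,.248+.025*.91,.159]).items():
  p=proj(s,X);print(n,p,(p-[180,150])*5)
crop(load('t1'),130,150,250,260,5,'t1c')
"
```

```text
tcp [226.46098929 217.56533957] [232.30494647 337.82669783]
f1 [229.23973744 209.40211465] [246.19868722 297.01057326]
f2 [223.56020889 226.08831949] [217.80104446 380.44159747]
```

View pics/t1c.png

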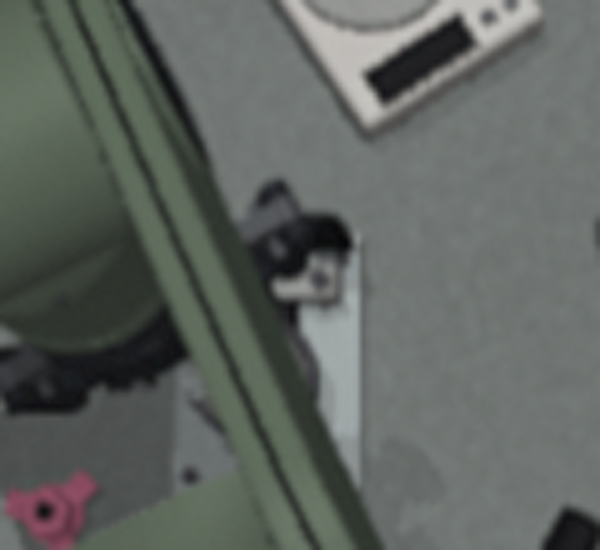

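```bash
python3 -c "
from h import *
s=load('s1');s['img']=np.clip(s['img'].astype(float)**0.6*9.5,0,255).astype(np.uint8)
crop(s,190,160,250,240,9,'s1d')
"
```

```text
(no output)
```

View pics/s1d.png

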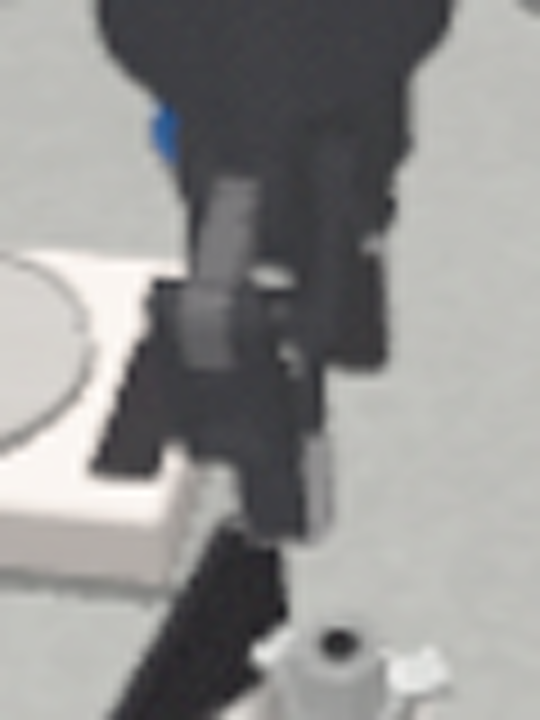

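```bash
python3 -c "
from h import *
u=load('t1')
for n,X in dict(tcp=[.4315,.248,.159],tcp180=[.4315,.248,.18],f1=[.4315+.025*.41,.248-.025*.91,.159],f2=[.4315-.025*.41,.248+.025*.91,.159],hub=[.432,.249,.117]).items():
  p=proj(u,X);print(n,p,((p-[165,180])*12).round())
u['img']=np.clip(u['img'].astype(float)**0.6*9.5,0,255).astype(np.uint8)
crop(u,165,180,215,230,12,'t1d')
go(0,0,0)
"
```

```text
tcp [172.13506371 218.68207951] [ 86. 464.]
tcp180 [170.22988535 217.23669891] [ 63. 447.]
f1 [181.89570485 212.80340405] [203. 394.]
f2 [162.36401662 224.57215374] [-32. 535.]
hub [175.2464591  221.22193967] [123. 495.]
t 2.2 pos [0.4315 0.2478 0.1591] tilt [-0.0022 -0.0012 -1.    ] yawx 24.2 F [ 0.43 -0.44  0.21] op 50.1 q6 1.5
delta [-494.7   49.4  160.4] roll None
```

View pics/t1d.png

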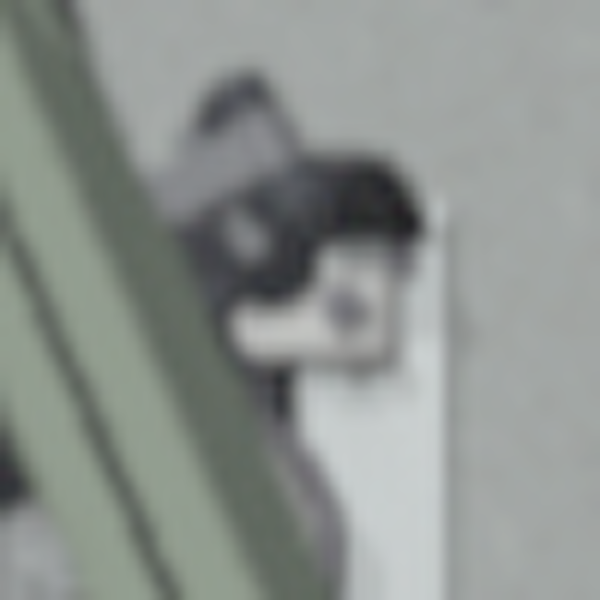

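Call:
jog_arm(hand=[50, 50, 50, 50, 50], xyz=[[0.5, -0.5, 10], [1, -1, 20], [1, -1, 30], [1, -1, 33], [1, -1, 33]], roll=[0, 0, 0, 0, 0])

```text
t: 2.7
ee_pos: [0.4321, 0.2475, 0.1262]
orientation: [3.073, 0.651, -0.003]
force: [-0.9, 0.3, -0.4]
opening: 0.05
```

```bash
python3 -c "
from h import *
s=snap('side','s2');go(.432,.249,.104)
s['img']=np.clip(s['img'].astype(float)**0.6*9.5,0,255).astype(np.uint8)
crop(s,190,180,260,250,8,'s2d')
st=bot.sense();y=Rot.from_rotvec(st['orientation']).as_matrix()[:,1]
for k in (-.025,0,.025):
  p=proj(s,st['ee_pos']+k*y);print(p,(p-[190,180])*8)
"
```

```text
t 2.75 pos [0.4327 0.2479 0.1269] tilt [-6.e-04 -2.e-04 -1.e+00] yawx 23.9 F [ 0.58  0.35 -0.38] op 50.1 q6 1.5
delta [-0.1 -1.3 22.9] roll None
[224.10672383 236.1093392 ] [272.8537906  448.87471364]
[226.98531626 227.59038754] [295.88253006 380.72310031]
[229.74592187 219.42158554] [317.96737497 315.37268433]
```

View pics/s2d.png

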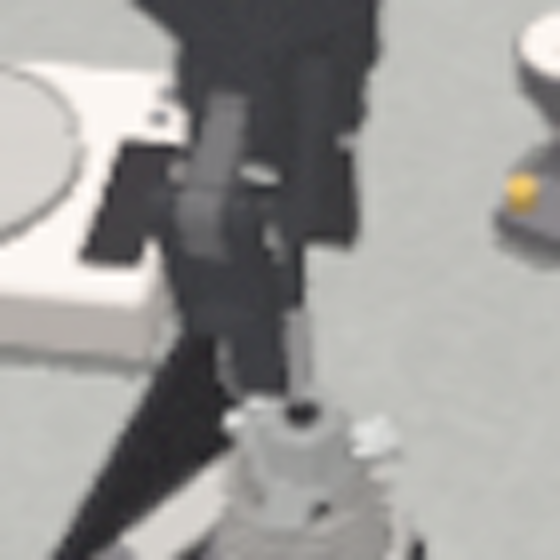

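Call:
jog_arm(hand=[50, 50, 50, 50, 50], xyz=[[0, -1.2, 7], [0, -1.2, 14], [0, -1.2, 21], [0, -1.2, 22], [0, -1.2, 22]], roll=[0, 0, 0, 0, 0])

```text
t: 3.25
ee_pos: [0.4319, 0.2494, 0.1046]
orientation: [3.073, 0.653, -0.002]
force: [0.6, 0.2, -0.0]
opening: 0.05
```

```bash
python3 -c "
from h import *
s=snap('side','s3');u=snap('top','t3');go(.432,.249,.104)
s['img']=np.clip(s['img'].astype(float)**0.6*9.5,0,255).astype(np.uint8)
crop(s,195,190,255,250,8,'s3d')
u['img']=np.clip(u['img'].astype(float)**0.6*9.5,0,255).astype(np.uint8)
crop(u,150,190,210,250,8,'t3d');a=cv2.imread('pics/s3d.png');b=cv2.imread('pics/t3d.png');c=np.hstack([a,b])[:, :];cv2.imwrite('pics/c3.png',cv2.resize(c,(800,400)))
"
```

```text
t 3.35 pos [0.4325 0.2496 0.1053] tilt [ 2.e-04  1.e-04 -1.e+00] yawx 24.0 F [-0.27  0.47  0.07] op 49.9 q6 1.5
delta [-0.7  0.4  1.3] roll None
```

View pics/c3.png

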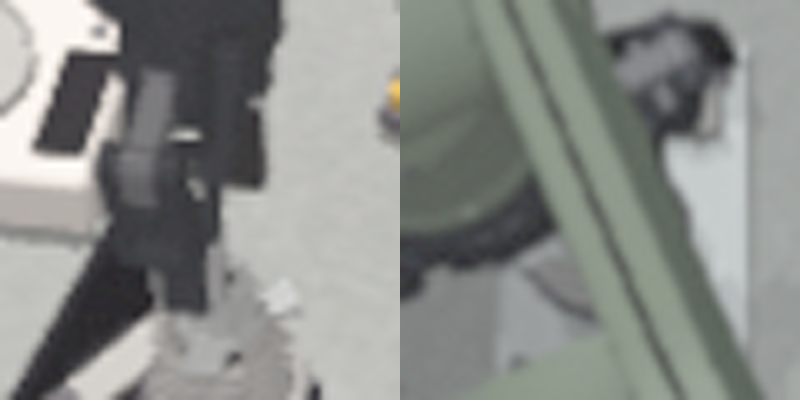

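Call:
jog_arm(hand=[40, 30, 18, 18, 18], xyz=[[0, 0, 0], [0, 0, 0], [0, 0, 0], [0, 0, 0], [0, 0, 0]], roll=[0, 0, 0, 0, 0])

```text
t: 3.85
ee_pos: [0.4324, 0.2495, 0.1053]
orientation: [-3.073, -0.653, -0.0]
force: [0.0, 0.5, 0.5]
opening: 0.018
```

```bash
python3 -c "
from h import *
s=snap('side','s4');go(.432,.249,.104)
s['img']=np.clip(s['img'].astype(float)**0.6*9.5,0,255).astype(np.uint8)
crop(s,195,190,255,250,9,'s4d')
"
```

```text
t 3.9 pos [0.4323 0.2495 0.1052] tilt [ 1.e-04  1.e-04 -1.e+00] yawx 24.0 F [0.19 0.58 0.77] op 17.5 q6 1.5
delta [-0.5  0.3  1.2] roll None
```

View pics/s4d.png

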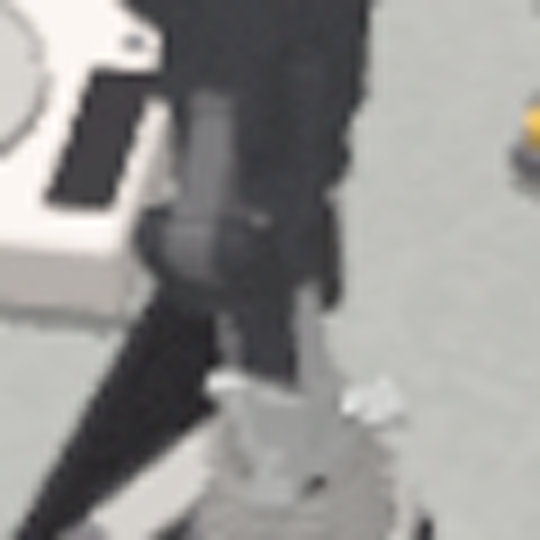

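Call:
jog_arm(hand=[36, 36, 36, 36, 36], xyz=[[0, 0, 0], [0, 0, 0], [-0.5, 0, 4], [-0.5, 0, 8], [-0.5, 0, 8]], roll=[0, 0, 0, 0, 0])

```text
t: 4.4
ee_pos: [0.4311, 0.249, 0.0962]
orientation: [3.073, 0.653, -0.003]
force: [-0.8, -0.6, -0.6]
opening: 0.036
```

```bash
python3 -c "
from h import *
s=snap('side','s5');go(.432,.249,.092)
s['img']=np.clip(s['img'].astype(float)**0.6*9.5,0,255).astype(np.uint8)
crop(s,195,190,255,250,9,'s5d')
"
```

```text
t 4.45 pos [0.4313 0.2491 0.0965] tilt [-1.3e-03 -5.0e-04 -1.0e+00] yawx 24.0 F [ 0.91 -0.45 -0.22] op 36.1 q6 1.5
delta [0.6 0.4 4.5] roll None
```

View pics/s5d.png

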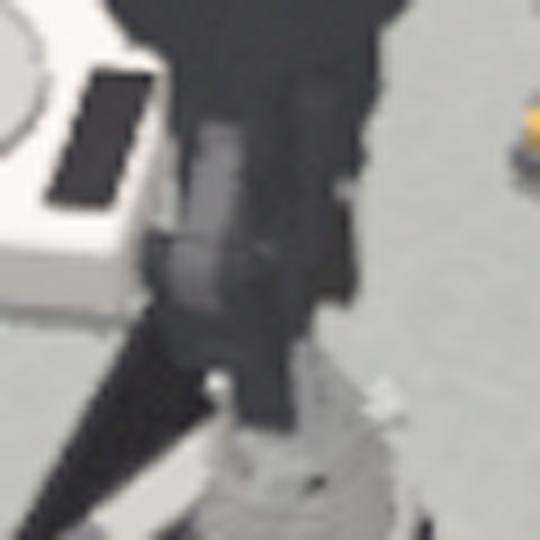

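Call:
jog_arm(hand=[30, 18, 18, 18, 18], xyz=[[0.5, 0, 2], [0.5, 0, 2], [0.5, 0, 2], [0.5, 0, 2], [0.5, 0, 2]], roll=[0, 0, 0, 0, 0])

```text
t: 4.95
ee_pos: [0.4324, 0.2495, 0.0953]
orientation: [-3.073, -0.653, -0.0]
force: [-0.2, -0.6, 0.6]
opening: 0.0178
```

```bash
python3 -c "
from h import *
go(.432,.249,.092)
"
```

```text
t 4.95 pos [0.4324 0.2495 0.0953] tilt [ 2.e-04  0.e+00 -1.e+00] yawx 24.0 F [-0.24 -0.59  0.57] op 17.8 q6 1.5
delta [-0.6  0.3  3.3] roll None
```

```bash
python3 -c "
from h import *
s=snap('side','s6')
s['img']=np.clip(s['img'].astype(float)**0.6*9.5,0,255).astype(np.uint8)
crop(s,195,190,255,250,9,'s6d')
"
```

```text
(no output)
```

View pics/s6d.png

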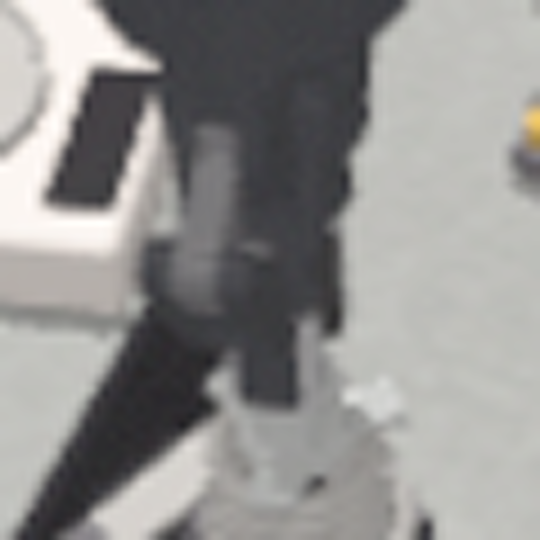

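```bash
python3 -c "
from h import *
s=load('s6')
for z in (.095,.105,.11,.115,.12,.125):
  for h in (.009,.015): 
    print(z,h,(proj(s,[.4324-h*.41,.2495+h*.91,z])-[195,190])*9+4)
s=load('s1')
for z in (.16,.17,.18,.185,.19):
  for h in (.025,.031): print(z,h,(proj(s,[.4315-h*.41,.248+h*.91,z])-[190,160])*9+4)
"
```

```text
0.095 0.009 [287.76659113 461.47440587]
0.095 0.015 [281.86766825 479.86343887]
0.105 0.009 [285.23662999 434.55453624]
0.105 0.015 [279.27822109 452.9537319 ]
0.11 0.009 [283.95699429 420.93571575]
0.11 0.015 [277.9684177  439.33920394]
0.115 0.009 [282.66744023 407.2093323 ]
0.115 0.015 [276.64840768 425.61656981]
0.12 0.009 [281.36785456 393.37413314]
0.12 0.015 [275.31807383 411.78456338]
0.125 0.009 [280.05812233 379.42884643]
0.125 0.015 [273.97729719 397.84189911]
0.16 0.025 [305.75216014 595.833778  ]
0.16 0.031 [299.30821693 614.74855447]
0.17 0.025 [302.82885951 565.9507363 ]
0.17 0.031 [296.31467297 584.86418474]
0.18 0.025 [299.85729755 535.56447291]
0.18 0.031 [293.27142396 554.47367855]
0.185 0.025 [298.35305241 520.17873425]
0.185 0.031 [291.73078068 539.08467929]
0.19 0.025 [296.83629794 504.66246103]
0.19 0.031 [290.17725105 523.56436049]
```

The opening went to 17.8 mm, below the hub's 22 mm, so the jaws closed on nothing above the hub. Both pictures put the finger tips about 20–22 mm above the reported TCP. I'll open and go lower.

Call:
jog_arm(hand=[36, 36, 36, 36, 36], xyz=[[0, 0, 0], [0, 0, 0], [-0.5, 0, 4], [-0.5, 0, 8], [-0.5, 0, 8]], roll=[0, 0, 0, 0, 0])

```text
t: 5.5
ee_pos: [0.431, 0.249, 0.0862]
orientation: [3.073, 0.653, -0.003]
force: [0.2, -0.6, -0.1]
opening: 0.0359
```

```bash
python3 -c "
from h import *
s=snap('side','s7');go(.432,.249,.083)
s['img']=np.clip(s['img'].astype(float)**0.6*9.5,0,255).astype(np.uint8)
crop(s,195,190,255,250,9,'s7d')
"
```

```text
t 5.55 pos [0.4313 0.2491 0.0865] tilt [-1.3e-03 -5.0e-04 -1.0e+00] yawx 24.0 F [0.2  0.26 0.63] op 36.2 q6 1.5
delta [0.6 0.4 3.5] roll None
```

View pics/s7d.png

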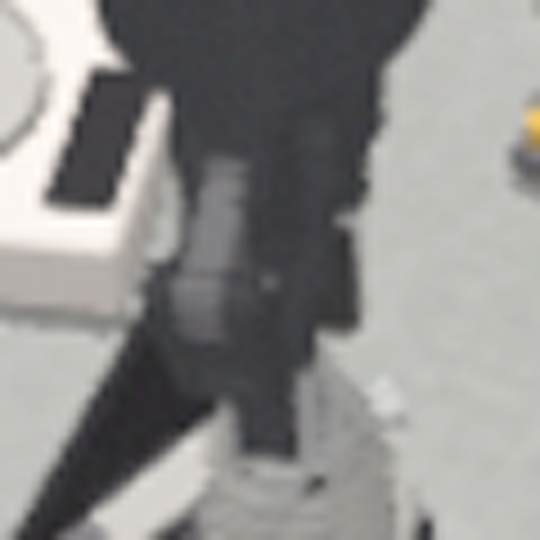

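Call:
jog_arm(hand=[36, 28, 18, 18, 18], xyz=[[0.5, 0, 2], [0.5, 0, 2.5], [0.5, 0, 2.5], [0.5, 0, 2.5], [0.5, 0, 2.5]], roll=[0, 0, 0, 0, 0])

```text
t: 6.05
ee_pos: [0.4324, 0.2495, 0.0847]
orientation: [-3.073, -0.653, -0.0]
force: [-0.1, 0.4, -1.0]
opening: 0.0203
```

```bash
python3 -c "
from h import *
go(.432,.249,.083)
"
```

```text
t 6.05 pos [0.4324 0.2495 0.0847] tilt [ 1.e-04  0.e+00 -1.e+00] yawx 24.0 F [-0.08  0.35 -0.98] op 20.3 q6 1.5
delta [-0.6  0.3  1.7] roll None
```

Call:
jog_arm(hand=[16, 16, 16, 16, 16], xyz=[[0, 0, 0], [0, 0, 0], [0, 0, 0], [0, 0, 0], [0, 0, 0]], roll=[0, 0, 0, 0, 0])

```text
t: 6.55
ee_pos: [0.4323, 0.2495, 0.0847]
orientation: [-3.073, -0.653, -0.0]
force: [0.4, 0.1, -0.5]
opening: 0.0206
```

```bash
python3 -c "
from h import *
s=snap('side','s8');go(.432,.249,.083)
s['img']=np.clip(s['img'].astype(float)**0.6*9.5,0,255).astype(np.uint8)
crop(s,195,190,255,250,9,'s8d')
"
```

```text
t 6.6 pos [0.4323 0.2495 0.0847] tilt [ 0. -0. -1.] yawx 24.0 F [-0.61  0.69 -0.34] op 20.4 q6 1.5
delta [-0.5  0.3  1.7] roll None
```

View pics/s8d.png

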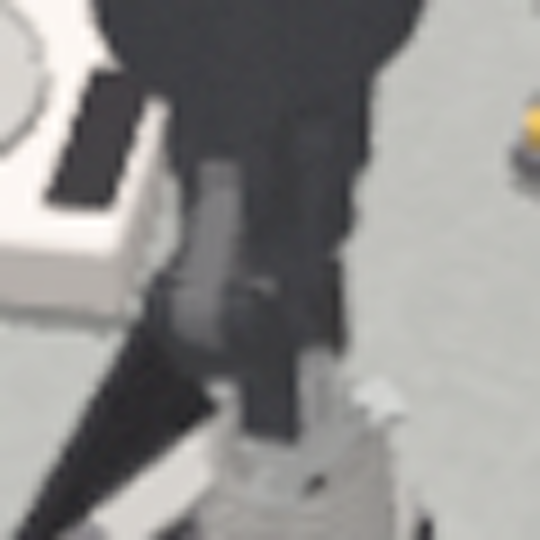

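Stable at 20.5 mm although 16 was commanded, so the hub is held. Lift.

Call:
jog_arm(hand=[16, 16, 16, 16, 16], xyz=[[0, 0, -4], [0, 0, -10], [0, 0, -20], [0, 0, -30], [0, 0, -35]], roll=[0, 0, 0, 0, 0])

```text
t: 7.1
ee_pos: [0.4334, 0.2499, 0.1216]
orientation: [-3.073, -0.653, -0.005]
force: [0.2, -0.2, 0.3]
opening: 0.0206
```

```bash
python3 -c "
from h import *
s=snap('side','s9');go(.436,.019,.12)
s['img']=np.clip(s['img'].astype(float)**0.6*9.5,0,255).astype(np.uint8)
crop(s,190,180,260,260,7,'s9d')
"
```

```text
t 7.15 pos [0.4338 0.25   0.1221] tilt [ 0.0037  0.0013 -1.    ] yawx 24.0 F [ 0.53  0.12 -0.49] op 20.2 q6 1.5
delta [-91.9 212.    1.8] roll None
```

View pics/s9d.png

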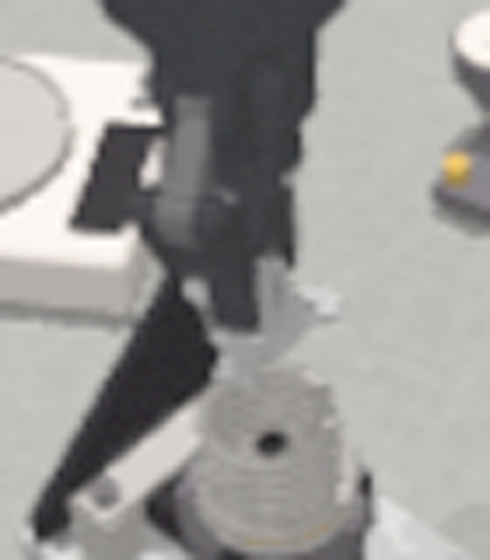

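Call:
jog_arm(hand=[16, 16, 16, 16, 16], xyz=[[-8, 18, 0], [-25, 58, 0], [-45, 104, 0], [-65, 150, 0], [-82, 190, 0]], roll=[0, 0, 0, 0, 0])

```text
t: 7.65
ee_pos: [0.4344, 0.0407, 0.12]
orientation: [3.072, 0.653, 0.001]
force: [0.8, -0.3, -1.0]
opening: 0.0205
```

Call:
jog_arm(hand=[16, 16, 16, 16, 16], xyz=[[-8, 16, 0], [-10, 22, 10], [-10, 22, 25], [-10, 22, 40], [-10, 22, 48]], roll=[0, 0, 0, 0, 0])

```text
t: 8.15
ee_pos: [0.4331, 0.0194, 0.0698]
orientation: [-3.071, -0.654, 0.004]
force: [-0.5, 0.5, -0.3]
opening: 0.0205
```

```bash
python3 -c "
from h import *
s=snap('side','s10');u=snap('top','t10');go(.436,.019,.035)
s['img']=np.clip(s['img'].astype(float)**0.6*9.5,0,255).astype(np.uint8)
crop(s,240,140,320,230,6,'s10d')
u['img']=np.clip(u['img'].astype(float)**0.6*9.5,0,255).astype(np.uint8)
crop(u,230,170,310,260,6,'t10d')
a=cv2.imread('pics/s10d.png');b=cv2.imread('pics/t10d.png');c=np.hstack([a,b]);cv2.imwrite('pics/c10.png',cv2.resize(c,None,fx=.8,fy=.8))
"
```

```text
t 8.25 pos [0.4329 0.0194 0.07  ] tilt [-3.8e-03  8.0e-04 -1.0e+00] yawx 24.1 F [-0.49 -0.12 -1.03] op 20.4 q6 1.0
delta [ 2.8  1.7 35. ] roll None
```

View pics/c10.png

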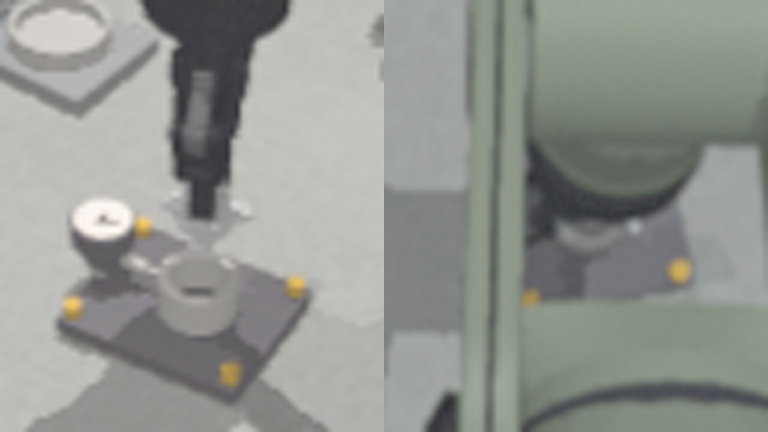

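Call:
jog_arm(hand=[16, 16, 16, 16, 16], xyz=[[2.8, 1.5, 8], [2.8, 1.5, 18], [2.8, 1.5, 27], [2.8, 1.5, 33], [2.8, 1.5, 35]], roll=[0, 0, 0, 0, 0])

```text
t: 8.75
ee_pos: [0.4368, 0.0183, 0.0356]
orientation: [-3.072, -0.653, 0.003]
force: [-0.1, -0.1, -0.5]
opening: 0.0207
```

```bash
python3 -c "
from h import *
s=snap('side','s11');go(.436,.019,.0287)
s['img']=np.clip(s['img'].astype(float)**0.6*9.5,0,255).astype(np.uint8)
crop(s,250,160,310,230,8,'s11d')
"
```

```text
t 8.8 pos [0.4369 0.0183 0.0358] tilt [-1.7e-03  3.0e-04 -1.0e+00] yawx 24.0 F [-0.45 -0.02 -0.69] op 20.5 q6 1.0
delta [-0.5 -1.   7.1] roll None
```

View pics/s11d.png

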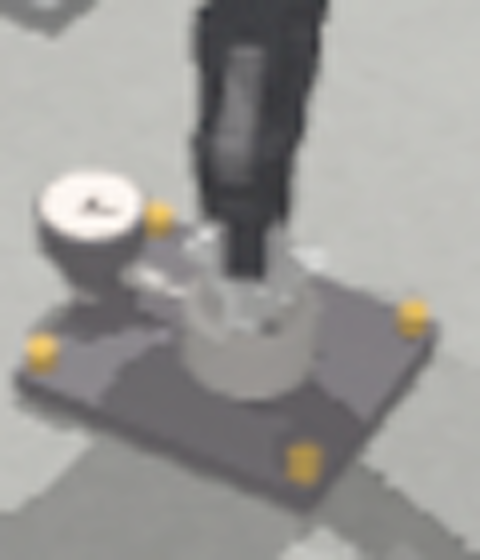

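Call:
jog_arm(hand=[16, 16, 16, 16, 16], xyz=[[-0.5, -0.5, 2], [-0.5, -0.5, 3.5], [-0.5, -0.5, 5], [-0.5, -0.5, 6], [-0.5, -0.5, 6]], roll=[0, 0, 0, 0, 0])

```text
t: 9.3
ee_pos: [0.437, 0.0184, 0.0307]
orientation: [3.073, 0.653, -0.0]
force: [-0.7, -0.5, -0.6]
opening: 0.0204
```

Call:
jog_arm(hand=[16, 16, 16, 16, 16], xyz=[[0, 0, 0.4], [0, 0, 0.8], [0, 0, 0.8], [0, 0, 0.8], [0, 0, 0.8]], roll=[0, 0, 0, 0, 0])

```text
t: 9.8
ee_pos: [0.437, 0.0184, 0.0299]
orientation: [3.073, 0.653, 0.0]
force: [-1.1, 0.4, -0.5]
opening: 0.0209
```

```bash
python3 -c "
from h import *
go(.436,.019,.0287)"
```

```text
t 9.8 pos [0.437  0.0184 0.0299] tilt [ 0. -0. -1.] yawx 24.0 F [-1.09  0.43 -0.49] op 20.9 q6 1.0
delta [-0.7 -0.9  1.2] roll None
```

Call:
jog_arm(hand=[16, 16, 16, 16, 16], xyz=[[0, 0, 0.4], [0, 0, 0.8], [0, 0, 1.2], [0, 0, 1.2], [0, 0, 1.2]], roll=[0, 0, 0, 0, 0])

```text
t: 10.3
ee_pos: [0.437, 0.0185, 0.0287]
orientation: [-3.073, -0.653, 0.0]
force: [-0.2, -0.3, 0.3]
opening: 0.0202
```

```bash
python3 -c "
from h import *
s=snap('side','s12');go(.436,.019,.0287)
s['img']=np.clip(s['img'].astype(float)**0.6*9.5,0,255).astype(np.uint8)
crop(s,250,160,310,230,8,'s12d')
"
```

```text
t 10.35 pos [0.437  0.0184 0.0287] tilt [ 0.  0. -1.] yawx 24.0 F [ 0.44  0.38 -0.05] op 20.4 q6 1.0
delta [-0.7 -0.9  0. ] roll None
```

View pics/s12d.png

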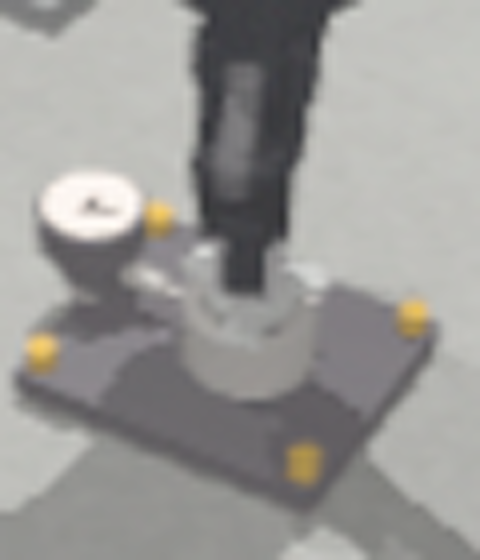

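Call:
jog_arm(hand=[16, 16, 16, 16, 16], xyz=[[0, 0, 0.4], [0, 0, 0.8], [0, 0, 1], [0, 0, 1], [0, 0, 1]], roll=[0, 0, 0, 0, 0])

```text
t: 10.85
ee_pos: [0.437, 0.0185, 0.0286]
orientation: [-3.073, -0.653, 0.001]
force: [-3.6, 2.1, 8.8]
opening: 0.0205
```

Contact shows 8.8 N, so it is seated. Opening the jaws gently.

Call:
jog_arm(hand=[21, 23, 27, 32, 36], xyz=[[0, 0, -0.6], [0, 0, -0.6], [0, 0, -0.6], [0, 0, -0.6], [0, 0, -0.6]], roll=[0, 0, 0, 0, 0])

```text
t: 11.35
ee_pos: [0.4369, 0.0184, 0.0281]
orientation: [-3.073, -0.653, 0.0]
force: [0.2, -0.4, 0.2]
opening: 0.0363
```

Call:
jog_arm(hand=[36, 36, 36, 36, 36], xyz=[[0, 0, -3], [0, 0, -10], [0, 0, -25], [0, 0, -45], [0, 0, -75]], roll=[0, 0, 0, 0, 0])

```text
t: 11.85
ee_pos: [0.4355, 0.0187, 0.1032]
orientation: [-3.072, -0.653, 0.005]
force: [0.0, -0.4, 0.1]
opening: 0.0362
```

```bash
python3 -c "
from h import *
s=snap('side','s13');go(.432,.249,.12,-6)
s['img']=np.clip(s['img'].astype(float)**0.6*9.5,0,255).astype(np.uint8)
crop(s,250,160,310,230,8,'s13d')
"
```

```text
t 11.9 pos [0.4404 0.018  0.1091] tilt [ 0.008  -0.0012 -1.    ] yawx 24.0 F [2.32 0.86 2.34] op 35.8 q6 1.0
delta [  86.4 -214.4  -11.3] roll 0.524
```

View pics/s13d.png

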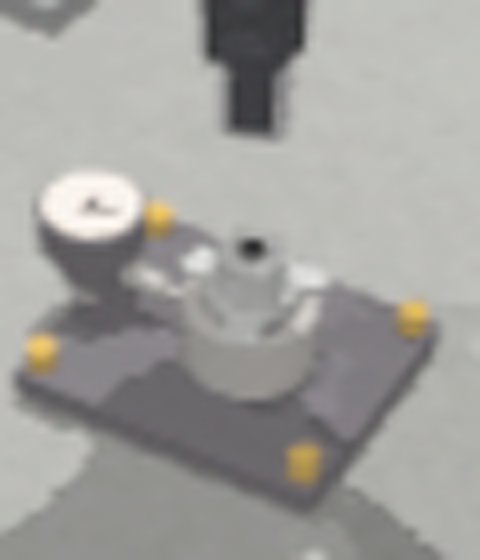

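Call:
jog_arm(hand=[45, 55, 62, 62, 62], xyz=[[10, -24, -5], [27, -66, -10], [45, -112, -10], [63, -158, -10], [79, -196, -10]], roll=[0.1, 0.21, 0.32, 0.43, 0.524])

```text
t: 12.4
ee_pos: [0.4294, 0.2321, 0.1142]
orientation: [-3.136, 0.171, -0.003]
force: [0.6, -0.7, 0.6]
opening: 0.0618
```

```bash
python3 -c "
from h import *
go(.432,.249,.11,-6)
s=load('s13');print(plane(s,250+253.5/8-.5,160+248.5/8-.5,.061))
"
```

```text
t 12.4 pos [0.4294 0.2321 0.1142] tilt [ 1.7e-03  8.0e-04 -1.0e+00] yawx -6.2 F [ 0.59 -0.67  0.59] op 61.8 q6 2.0
delta [  0.8 -17.1   4.2] roll -0.004
[0.43714834 0.0165965 ]
```

Call:
jog_arm(hand=[62, 62, 62, 62, 62], xyz=[[0, -9, 4], [0.8, -17, 4], [0.8, -17, 15], [0.8, -17, 29], [0.8, -17, 34]], roll=[0, 0, 0, 0, 0])

```text
t: 12.9
ee_pos: [0.4308, 0.2444, 0.0773]
orientation: [3.135, -0.168, -0.005]
force: [0.0, -0.5, -1.0]
opening: 0.0619
```

```bash
python3 -c "
from h import *
s=snap('side','s14');go(.432,.249,.057,-6)
st=bot.sense();y=Rot.from_rotvec(st['orientation']).as_matrix()[:,1]
for k in (-.031,.031):
  for dz in (.018,.022,.026,.03): print(k,dz,((proj(s,st['ee_pos']+k*y+[0,0,dz])-[190,180])*8+3.5).round(0))
s['img']=np.clip(s['img'].astype(float)**0.6*9.5,0,255).astype(np.uint8)
crop(s,190,180,260,250,8,'s14d')
"
```

```text
t 12.95 pos [0.4305 0.2444 0.077 ] tilt [-0.0042 -0.0018 -1.    ] yawx -6.1 F [ 0.25  0.58 -1.09] op 62.0 q6 2.02
delta [ 1.  -4.7 20. ] roll -0.002
-0.031 0.018 [241. 523.]
-0.031 0.022 [240. 513.]
-0.031 0.026 [239. 503.]
-0.031 0.03 [238. 494.]
0.031 0.018 [396. 395.]
0.031 0.022 [395. 385.]
0.031 0.026 [394. 376.]
0.031 0.03 [394. 366.]
```

View pics/s14d.png

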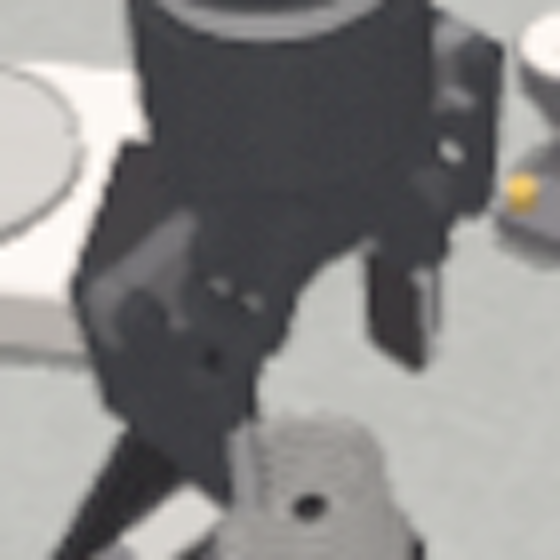

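Call:
jog_arm(hand=[62, 62, 62, 62, 62], xyz=[[1, -4.7, 3], [1, -4.7, 10], [1, -4.7, 17], [1, -4.7, 20], [1, -4.7, 20]], roll=[0, 0, 0, 0, 0])

```text
t: 13.45
ee_pos: [0.4329, 0.2508, 0.0586]
orientation: [3.137, -0.165, -0.002]
force: [-0.3, 0.5, -0.1]
opening: 0.0619
```

```bash
python3 -c "
from h import *
s=snap('side','s15');go(.432,.249,.057,-6)
s['img']=np.clip(s['img'].astype(float)**0.6*9.5,0,255).astype(np.uint8)
crop(s,190,180,260,250,8,'s15d')
"
```

```text
t 13.5 pos [0.4333 0.2509 0.059 ] tilt [-6.e-04 -3.e-04 -1.e+00] yawx -6.0 F [-0.12 -0.22  0.41] op 62.0 q6 2.03
delta [-1.  2.  2.] roll -0.0
```

View pics/s15d.png

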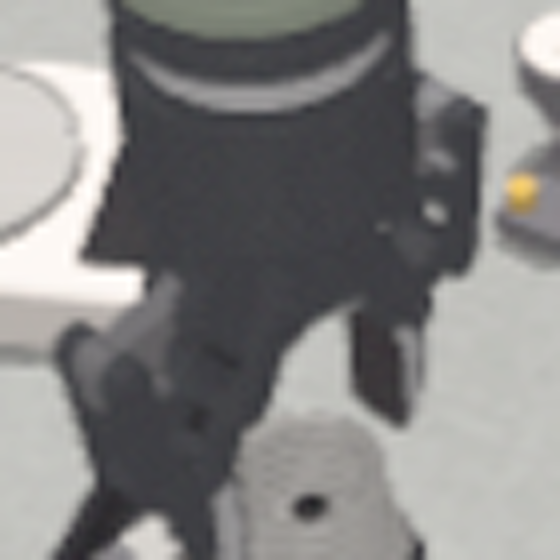

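Call:
jog_arm(hand=[62, 55, 42, 42, 42], xyz=[[-1, 2, 2], [-1, 2, 2], [-1, 2, 2], [-1, 2, 2], [-1, 2, 2]], roll=[0, 0, 0, 0, 0])

```text
t: 14.0
ee_pos: [0.4328, 0.2493, 0.0578]
orientation: [-3.137, 0.165, -0.002]
force: [-1.2, -0.3, 2.6]
opening: 0.0434
```

Call:
jog_arm(hand=[42, 42, 42, 42, 42], xyz=[[0, 0, 0], [0, 0, 0], [0, 0, 0], [0, 0, 0], [0, 0, 0]], roll=[0, 0, 0, 0, 0])

```text
t: 14.5
ee_pos: [0.4328, 0.2493, 0.0578]
orientation: [-3.137, 0.165, -0.002]
force: [-0.6, -0.5, 5.6]
opening: 0.0433
```

```bash
python3 -c "
from h import *
s=snap('side','s16');go(.432,.249,.057,-6)
s['img']=np.clip(s['img'].astype(float)**0.6*9.5,0,255).astype(np.uint8)
crop(s,190,190,260,260,8,'s16d')
st=bot.sense();y=Rot.from_rotvec(st['orientation']).as_matrix()[:,1]
for z in (.07,.075,.08,.085,.09): print(z,((proj(s,st['ee_pos']*[1,1,0]-.023*y+[0,0,z])-[190,190])*8+3.5).round(0),((proj(s,st['ee_pos']*[1,1,0]+.023*y+[0,0,z])-[190,190])*8+3.5).round(0))
"
```

```text
t 14.55 pos [0.4328 0.2493 0.0578] tilt [ 9.e-04  4.e-04 -1.e+00] yawx -6.0 F [-1.02 -0.68  5.96] op 43.5 q6 2.03
delta [-0.7  0.4  0.8] roll -0.0
0.07 [251. 491.] [364. 396.]
0.075 [250. 480.] [363. 385.]
0.08 [248. 468.] [362. 373.]
0.085 [247. 457.] [361. 362.]
0.09 [246. 445.] [360. 350.]
```

View pics/s16d.png

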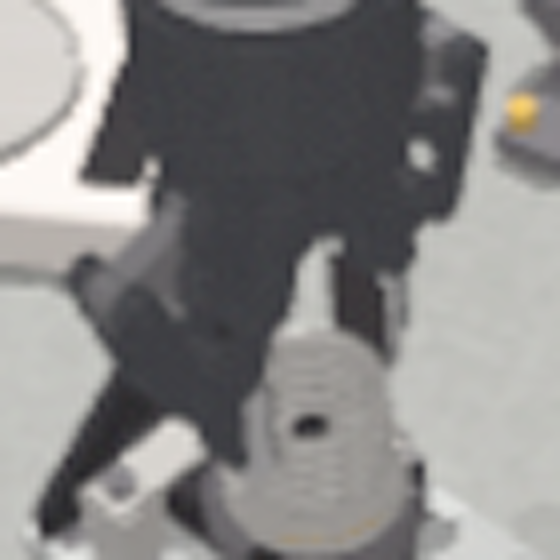

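Call:
jog_arm(hand=[42, 42, 42, 42, 42], xyz=[[0, 0, -4], [0, 0, -12], [0, 0, -24], [0, 0, -36], [0, 0, -45]], roll=[0, 0, 0, 0, 0])

```text
t: 15.05
ee_pos: [0.433, 0.2494, 0.1039]
orientation: [-3.137, 0.165, -0.003]
force: [0.1, -0.3, -0.6]
opening: 0.0437
```

Call:
jog_arm(hand=[42, 42, 42, 42, 42], xyz=[[0, 0, -50], [0, 0, -50], [0, 0, -50], [0, 0, -50], [0, 0, -50]], roll=[0, 0, 0, 0, 0])

```text
t: 15.55
ee_pos: [0.431, 0.2487, 0.1508]
orientation: [3.136, -0.165, -0.005]
force: [-0.3, -0.1, -1.5]
opening: 0.0434
```

```bash
python3 -c "
from h import *
s=snap('side','s17');go(.649,-.146,.108,-2.6)
s['img']=np.clip(s['img'].astype(float)**0.6*9.5,0,255).astype(np.uint8)
crop(s,180,170,270,260,6,'s17d')
"
```

```text
t 15.6 pos [0.4311 0.2487 0.1508] tilt [-0.003  -0.0011 -1.    ] yawx -6.0 F [-0.03 -0.07 -0.83] op 43.7 q6 2.03
delta [258.3 369.6  42.6] roll -0.06
```

View pics/s17d.png

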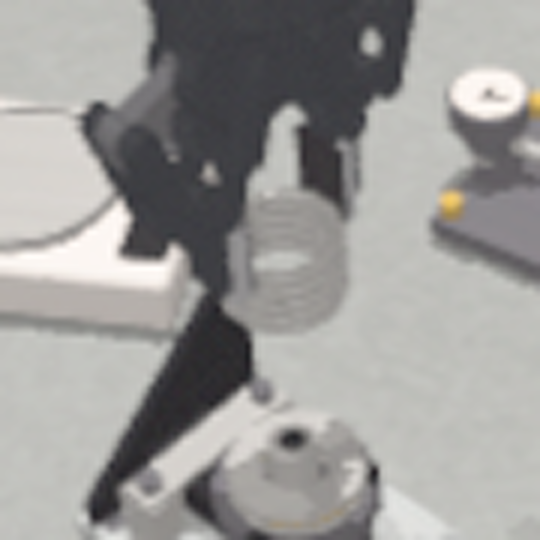

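Spring is out and hanging straight. Moving to the height gauge.

Call:
jog_arm(hand=[42, 42, 42, 42, 42], xyz=[[14, 20, 0], [38, 54, 0], [65, 93, 0], [92, 132, 0], [120, 172, 0]], roll=[0, 0, 0, -0.03, -0.06])

```text
t: 16.1
ee_pos: [0.5334, 0.0641, 0.1512]
orientation: [-3.141, 0.068, 0.003]
force: [0.6, 0.7, -0.8]
opening: 0.0437
```

Call:
jog_arm(hand=[42, 42, 42, 42, 42], xyz=[[28, 38, 0], [56, 76, 0], [84, 114, 0], [108, 150, 10], [118, 160, 20]], roll=[0, 0, 0, 0, 0])

```text
t: 16.6
ee_pos: [0.6456, -0.1044, 0.131]
orientation: [3.139, -0.077, 0.001]
force: [-0.5, 0.3, -1.1]
opening: 0.0437
```

Call:
jog_arm(hand=[42, 42, 42, 42, 42], xyz=[[5, 8, 20], [5, 8, 20], [5, 8, 20], [5, 8, 20], [5, 8, 20]], roll=[0, 0, 0, 0, 0])

```text
t: 17.1
ee_pos: [0.6494, -0.1072, 0.1136]
orientation: [3.14, -0.069, 0.003]
force: [0.1, -1.1, -0.7]
opening: 0.0438
```

```bash
python3 -c "
from h import *
go(.649,-.146,.055,-2.6)
"
```

```text
t 17.1 pos [ 0.6494 -0.1072  0.1136] tilt [ 1.8e-03 -4.0e-04 -1.0e+00] yawx -2.5 F [ 0.1  -1.08 -0.69] op 43.8 q6 1.32
delta [ 1.2 38.7 58.6] roll 0.001
```

Call:
jog_arm(hand=[42, 42, 42, 42, 42], xyz=[[0, 15, 0], [0, 31, 10], [0.5, 38.5, 25], [0.5, 38.5, 45], [0.5, 38.5, 58]], roll=[0, 0, 0, 0, 0])

```text
t: 17.6
ee_pos: [0.6457, -0.1471, 0.0511]
orientation: [-3.139, 0.074, 0.006]
force: [0.6, 0.2, -0.9]
opening: 0.0439
```

Call:
jog_arm(hand=[42, 42, 42, 42, 42], xyz=[[0, 0, 5], [0, 0, 10], [0, 0, 10], [0, 0, 10], [0, 0, 10]], roll=[0, 0, 0, 0, 0])

```text
t: 18.1
ee_pos: [0.6485, -0.1465, 0.0453]
orientation: [3.14, -0.07, 0.003]
force: [0.3, 0.5, -0.7]
opening: 0.0438
```

```bash
python3 -c "
from h import *
s=snap('side','s18');u=snap('top','t18');go(.649,-.146,.0098,-2.6)
s['img']=np.clip(s['img'].astype(float)**0.6*9.5,0,255).astype(np.uint8)
crop(s,215,95,285,165,8,'s18d')
u['img']=np.clip(u['img'].astype(float)**0.6*9.5,0,255).astype(np.uint8)
crop(u,285,85,365,165,7,'t18d');a=cv2.imread('pics/s18d.png');b=cv2.imread('pics/t18d.png');cv2.imwrite('pics/c18.png',cv2.resize(np.hstack([a,b]),(800,400)))
"
```

```text
t 18.2 pos [ 0.6483 -0.1465  0.0452] tilt [ 1.5e-03 -6.0e-04 -1.0e+00] yawx -2.6 F [-0.71 -0.64 -0.27] op 43.6 q6 1.26
delta [ 0.6 -0.5 35.4] roll 0.0
```

View pics/c18.png

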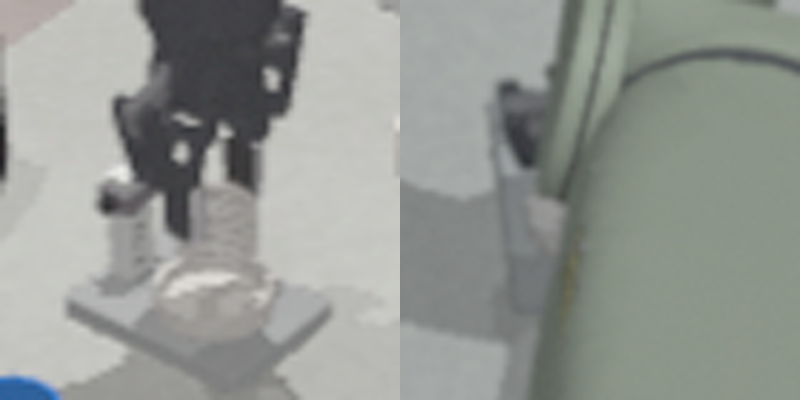

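```bash
python3 -c "
from h import *
s=load('s18')
f=lambda X:((proj(s,X)-[215,95])*8+3.5)*400/560
print('cup',f([.649,-.146,.028]),'spr top',f([.6483,-.1465,.083]),'bot',f([.6483,-.1465,.053]))
crop(s,225,105,275,165,11,'s18e')
"
```

```text
cup [213.27013615 287.76620966] spr top [213.01794096 204.3371488 ] bot [214.01048728 250.44348234]
```

View pics/s18e.png

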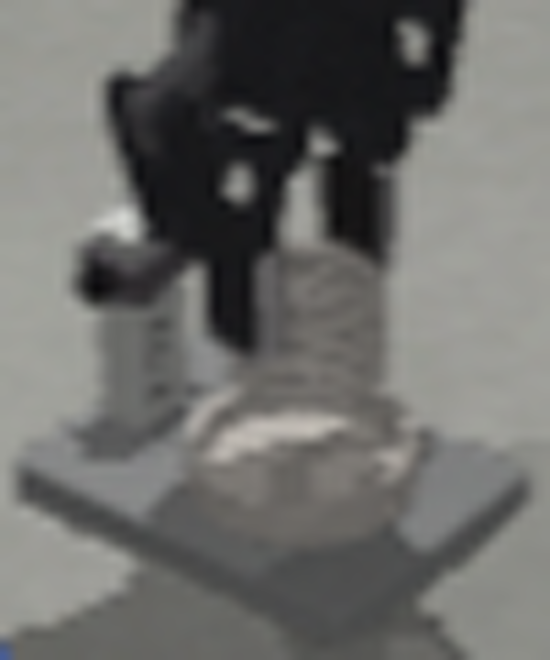

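Call:
jog_arm(hand=[42, 42, 42, 42, 42], xyz=[[0.5, 0, 8], [0.5, -0.5, 18], [0.5, -0.5, 26], [0.5, -0.5, 30], [0.5, -0.5, 31]], roll=[0, 0, 0, 0, 0])

```text
t: 18.7
ee_pos: [0.6471, -0.1455, 0.0117]
orientation: [-3.14, 0.071, 0.004]
force: [-0.8, 0.2, -0.7]
opening: 0.0441
```

Call:
jog_arm(hand=[42, 42, 42, 42, 42], xyz=[[0, 0, 0.5], [0, 0, 1], [0, 0, 1.5], [0, 0, 2], [0, 0, 2]], roll=[0, 0, 0, 0, 0])

```text
t: 19.2
ee_pos: [0.6483, -0.1459, 0.0115]
orientation: [3.141, -0.071, 0.0]
force: [-0.2, -0.8, -0.0]
opening: 0.0437
```

```bash
python3 -c "
from h import *
s=snap('side','s19');go(.649,-.146,.0098,-2.6)
s['img']=np.clip(s['img'].astype(float)**0.6*9.5,0,255).astype(np.uint8)
crop(s,225,105,275,165,10,'s19e')
"
```

```text
t 19.25 pos [ 0.6482 -0.1459  0.0114] tilt [ 2.e-04 -1.e-04 -1.e+00] yawx -2.6 F [ 0.13  1.18 -1.24] op 43.8 q6 1.26
delta [0.8 0.  1.6] roll 0.0
```

View pics/s19e.png

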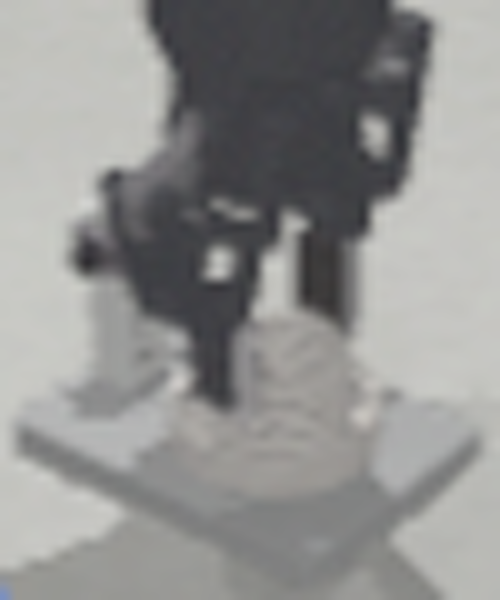

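Call:
jog_arm(hand=[42, 42, 42, 42, 42], xyz=[[0.3, 0, 0.4], [0.6, 0, 0.8], [0.6, 0, 1.2], [0.6, 0, 1.6], [0.6, 0, 1.6]], roll=[0, 0, 0, 0, 0])

```text
t: 19.75
ee_pos: [0.6488, -0.146, 0.0099]
orientation: [3.141, -0.071, 0.0]
force: [-0.7, -0.1, 0.2]
opening: 0.0438
```

Call:
jog_arm(hand=[42, 42, 42, 42, 42], xyz=[[0, 0, 0.4], [0, 0, 0.8], [0, 0, 0.8], [0, 0, 0.8], [0, 0, 0.8]], roll=[0, 0, 0, 0, 0])

```text
t: 20.25
ee_pos: [0.6488, -0.146, 0.0099]
orientation: [3.141, -0.071, -0.0]
force: [-1.8, 0.8, 4.9]
opening: 0.0439
```

Call:
jog_arm(hand=[45, 46, 48, 51, 54], xyz=[[0, 0, -0.5], [0, 0, -0.5], [0, 0, -0.5], [0, 0, -0.5], [0, 0, -0.5]], roll=[0, 0, 0, 0, 0])

```text
t: 20.75
ee_pos: [0.6487, -0.1459, 0.0092]
orientation: [-3.141, 0.071, 0.0]
force: [-0.8, -0.0, 0.3]
opening: 0.0539
```

Call:
jog_arm(hand=[56, 56, 56, 56, 56], xyz=[[0, 0, -3], [0, 0, -15], [0, 0, -35], [0, 0, -65], [0, 0, -95]], roll=[0, 0, 0, 0, 0])

```text
t: 21.25
ee_pos: [0.6486, -0.1459, 0.106]
orientation: [-3.141, 0.071, 0.0]
force: [-0.2, -0.8, -0.7]
opening: 0.0561
```

Call:
jog_arm(hand=[72, 72, 72, 72, 72], xyz=[[0, 0, -10], [0, 0, -10], [0, 0, -10], [0, 0, -10], [0, 0, -10]], roll=[0, 0, 0, 0, 0])

```text
t: 21.75
ee_pos: [0.6474, -0.1454, 0.1121]
orientation: [-3.14, 0.071, 0.006]
force: [-0.1, -0.2, -0.1]
opening: 0.0719
```

```bash
python3 -c "
from h import *
s=snap('side','s20');go(.432,.249,.12,-6)
crop(s,225,105,275,165,10,'s20e')
for c in circ(s,[.649,-.146],.048,.023,.004): print(c)
"
```

```text
t 21.8 pos [ 0.6477 -0.1455  0.1125] tilt [-0.003   0.0011 -1.    ] yawx -2.6 F [-0.52 -0.18  0.35] op 72.0 q6 1.26
delta [-233.3 -384.4   -6.4] roll 0.059
[ 0.64633168 -0.14539376]
0.022632170146895936
71
0.0006941110105292587
```

View pics/s20e.png

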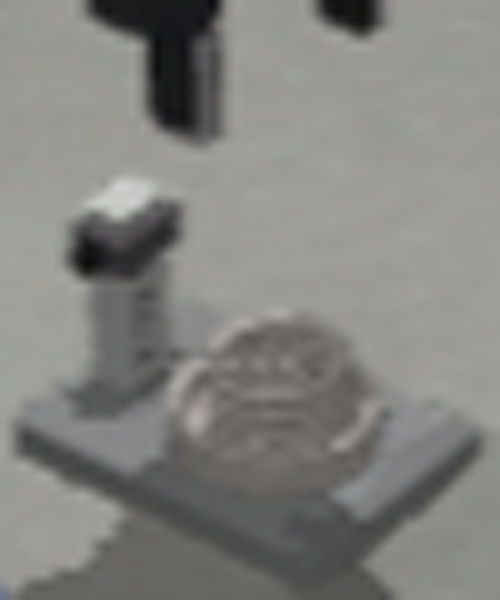

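Call:
jog_arm(hand=[72, 72, 72, 72, 72], xyz=[[-18, -30, -5], [-42, -69, -7], [-66, -109, -7], [-90, -148, -7], [-114, -188, -7]], roll=[0, 0, 0, 0.03, 0.059])

```text
t: 22.3
ee_pos: [0.5419, 0.0483, 0.1207]
orientation: [-3.137, 0.167, 0.002]
force: [0.3, 1.6, 0.1]
opening: 0.0722
```

Call:
jog_arm(hand=[72, 72, 72, 72, 72], xyz=[[-24, -39, 0], [-48, -78, 0], [-72, -117, 0], [-96, -157, 0], [-106, -190, 0]], roll=[0, 0, 0, 0, 0])

```text
t: 22.8
ee_pos: [0.455, 0.2488, 0.1206]
orientation: [3.137, -0.161, -0.004]
force: [1.2, 0.1, -0.1]
opening: 0.0719
```

Call:
jog_arm(hand=[72, 72, 72, 72, 72], xyz=[[0, 0, 5], [0, 0, 10], [0, 0, 20], [0, 0, 20], [0, 0, 20]], roll=[0, 0, 0, 0, 0])

```text
t: 23.3
ee_pos: [0.4576, 0.2458, 0.1005]
orientation: [3.136, -0.167, -0.003]
force: [-0.5, -0.6, 0.3]
opening: 0.072
```

```bash
python3 -c "
from h import *
go(.432,.249,.06,-6)
s=snap('side','s21');crop(s,190,190,270,270,7,'s21')
"
```

```text
t 23.3 pos [0.4576 0.2458 0.1005] tilt [-1.7e-03 -7.0e-04 -1.0e+00] yawx -6.1 F [-0.48 -0.56  0.3 ] op 72.0 q6 2.0
delta [-25.7  -0.5  40.6] roll -0.001
```

View pics/s21.png

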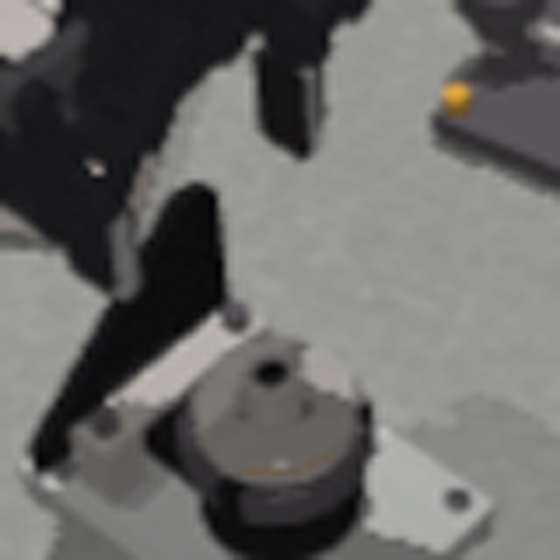

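Call:
jog_arm(hand=[72, 72, 72, 72, 72], xyz=[[-13, -0.5, 0], [-25.5, -0.5, 0], [-25.5, -0.5, 15], [-25.5, -0.5, 30], [-25.5, -0.5, 40]], roll=[0, 0, 0, 0, 0])

```text
t: 23.85
ee_pos: [0.4308, 0.2501, 0.0607]
orientation: [3.137, -0.163, -0.002]
force: [-0.9, 0.2, -1.1]
opening: 0.072
```

Call:
jog_arm(hand=[72, 72, 72, 72, 72], xyz=[[0, 0, 7], [0, 0, 14], [0, 0, 17], [0, 0, 17], [0, 0, 17]], roll=[0, 0, 0, 0, 0])

```text
t: 24.35
ee_pos: [0.4328, 0.2503, 0.0447]
orientation: [-3.137, 0.164, -0.001]
force: [-0.8, 0.4, -0.9]
opening: 0.0718
```

```bash
python3 -c "
from h import *
go(.432,.249,.032,-6)
s=snap('side','s22')
st=bot.sense();y=Rot.from_rotvec(st['orientation']).as_matrix()[:,1]
for z in (.055,.06,.065,.07,.075,.08): print(z,((proj(s,st['ee_pos']*[1,1,0]-.036*y+[0,0,z])-[190,200])*8+3.5).round(0),((proj(s,st['ee_pos']*[1,1,0]+.036*y+[0,0,z])-[190,200])*8+3.5).round(0))
s['img']=np.clip(s['img'].astype(float)**0.6*9.5,0,255).astype(np.uint8)
crop(s,190,200,260,270,8,'s22')
"
```

```text
t 24.35 pos [0.4328 0.2503 0.0447] tilt [ 6.e-04  2.e-04 -1.e+00] yawx -6.0 F [-0.8   0.43 -0.89] op 71.8 q6 2.03
delta [-0.6  1.4 12.7] roll 0.0
0.055 [220. 475.] [394. 327.]
0.06 [218. 464.] [393. 315.]
0.065 [217. 453.] [393. 304.]
0.07 [216. 441.] [392. 293.]
0.075 [214. 430.] [391. 281.]
0.08 [213. 418.] [391. 269.]
```

View pics/s22.png

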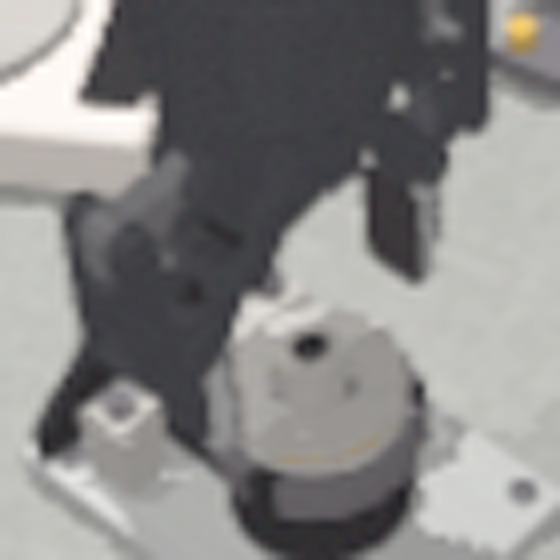

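Call:
jog_arm(hand=[72, 72, 72, 72, 72], xyz=[[-0.5, 1, 4], [-0.5, 1, 8], [-0.5, 1, 11], [-0.5, 1, 12], [-0.5, 1, 12]], roll=[0, 0, 0, 0, 0])

```text
t: 24.9
ee_pos: [0.4315, 0.2491, 0.032]
orientation: [3.137, -0.164, -0.001]
force: [-0.1, 0.5, -0.2]
opening: 0.0719
```

Call:
jog_arm(hand=[65, 58, 50, 50, 50], xyz=[[0, 0, 0], [0, 0, 0], [0, 0, 0], [0, 0, 0], [0, 0, 0]], roll=[0, 0, 0, 0, 0])

```text
t: 25.4
ee_pos: [0.432, 0.2494, 0.033]
orientation: [-3.137, 0.163, -0.001]
force: [-1.8, -0.3, 4.9]
opening: 0.0505
```

```bash
python3 -c "
from h import *
go(.432,.249,.033,-6)
s=snap('side','s23')
s['img']=np.clip(s['img'].astype(float)**0.6*9.5,0,255).astype(np.uint8)
crop(s,190,200,260,270,8,'s23')
"
```

```text
t 25.4 pos [0.432  0.2494 0.033 ] tilt [ 5.e-04  2.e-04 -1.e+00] yawx -6.0 F [-1.83 -0.3   4.93] op 50.5 q6 2.02
delta [ 0.   0.4 -0. ] roll 0.001
```

View pics/s23.png

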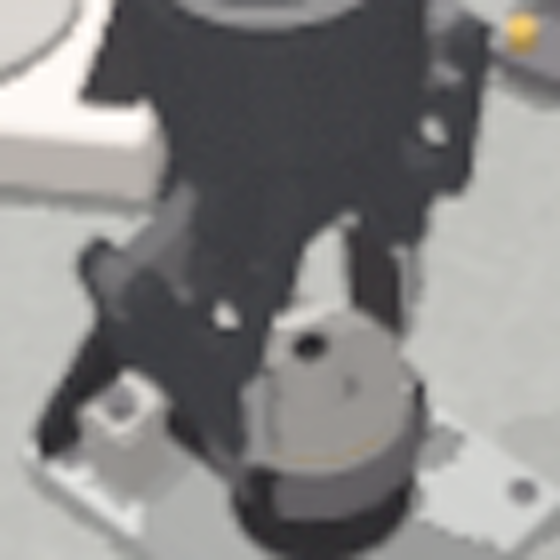

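Call:
jog_arm(hand=[44, 44, 44, 44, 44], xyz=[[0, 0, 0], [0, 0, 0], [0, 0, 0], [0, 0, 0], [0, 0, 0]], roll=[0, 0, 0, 0, 0], squeeze=60)

```text
t: 25.95
ee_pos: [0.4321, 0.2494, 0.0331]
orientation: [-3.137, 0.163, -0.001]
force: [-1.5, -1.0, 6.4]
opening: 0.0503
```

Call:
jog_arm(hand=[44, 44, 44, 44, 44], xyz=[[0, 0, -2], [0, 0, -5], [0, 0, -10], [0, 0, -15], [0, 0, -20]], roll=[0, 0, 0, 0, 0])

```text
t: 26.45
ee_pos: [0.4319, 0.2493, 0.0528]
orientation: [-3.137, 0.164, -0.0]
force: [0.2, 0.7, -1.1]
opening: 0.0501
```

```bash
python3 -c "
from h import *
go(.432,.249,.1,-6)
s=snap('side','s24')
s['img']=np.clip(s['img'].astype(float)**0.6*9.5,0,255).astype(np.uint8)
crop(s,190,200,260,270,8,'s24')
"
```

```text
t 26.45 pos [0.4319 0.2493 0.0528] tilt [ 1.e-04  1.e-04 -1.e+00] yawx -6.0 F [ 0.2   0.74 -1.05] op 50.1 q6 2.02
delta [  0.2   0.3 -47.2] roll 0.001
```

View pics/s24.png

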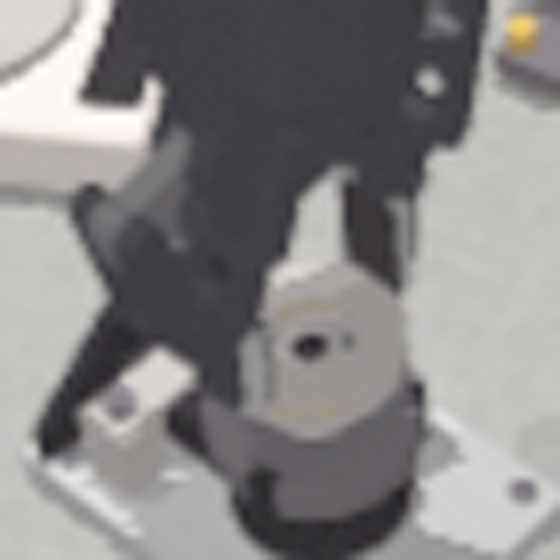

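Call:
jog_arm(hand=[44, 44, 44, 44, 44], xyz=[[0, 0, -10], [0, 0, -22], [0, 0, -35], [0, 0, -47], [0, 0, -50]], roll=[0, 0, 0, 0, 0])

```text
t: 27.0
ee_pos: [0.4335, 0.2499, 0.1049]
orientation: [-3.136, 0.163, -0.007]
force: [-0.1, 0.0, -1.7]
opening: 0.0498
```

Call:
jog_arm(hand=[44, 44, 44, 44, 44], xyz=[[2, 18, 0], [6, 52, 0], [10, 90, 0], [14, 130, 0], [18, 170, 0]], roll=[0, 0.03, 0.06, 0.09, 0.12])

```text
t: 27.5
ee_pos: [0.4317, 0.077, 0.1026]
orientation: [3.122, -0.352, 0.001]
force: [-0.5, 0.2, -0.6]
opening: 0.0499
```

Call:
jog_arm(hand=[44, 44, 44, 44, 44], xyz=[[9, 40, 0], [18, 80, 0], [27, 120, 0], [36, 160, 0], [44, 195, 0]], roll=[0.03, 0.06, 0.09, 0.12, 0.15])

```text
t: 28.0
ee_pos: [0.4313, -0.1236, 0.1027]
orientation: [3.086, -0.587, 0.001]
force: [0.5, 0.5, -0.9]
opening: 0.05
```

Call:
jog_arm(hand=[44, 44, 44, 44, 44], xyz=[[9, 30, 0], [16, 60, 0], [24, 90, 0], [27, 100, 0], [27, 100, 0]], roll=[0, 0, 0, 0, 0])

```text
t: 28.5
ee_pos: [0.4201, -0.2257, 0.1025]
orientation: [-3.086, 0.588, -0.0]
force: [0.6, 0.8, -1.5]
opening: 0.0499
```

```bash
python3 -c "
from h import *
go(.414,-.2797,.045,-21.5)
"
```

```text
t 28.5 pos [ 0.4201 -0.2257  0.1025] tilt [ 3.e-04  0.e+00 -1.e+00] yawx -21.6 F [ 0.58  0.75 -1.53] op 49.9 q6 1.27
delta [14.2 52.5 57.5] roll -0.002
```

Call:
jog_arm(hand=[44, 44, 44, 44, 44], xyz=[[7, 26, 0], [14, 50, 0], [14.2, 52.5, 10], [14.2, 52.5, 30], [14.2, 52.5, 50]], roll=[0, 0, 0, 0, 0])

```text
t: 29.0
ee_pos: [0.4143, -0.2768, 0.0515]
orientation: [-3.086, 0.583, 0.0]
force: [-1.0, 0.2, -0.8]
opening: 0.0503
```

Call:
jog_arm(hand=[44, 44, 44, 44, 44], xyz=[[0, 0, 4], [0, 0, 7], [0, 0, 7], [0, 0, 7], [0, 0, 7]], roll=[0, 0, 0, 0, 0])

```text
t: 29.5
ee_pos: [0.4149, -0.2791, 0.0464]
orientation: [3.086, -0.584, 0.003]
force: [0.5, -1.3, -1.1]
opening: 0.0503
```

```bash
python3 -c "
from h import *
go(.414,-.2797,.01,-21.5)
s=snap('side','s25')
st=bot.sense()
f=lambda X:((proj(s,X)-[300,100])*8+3.5).round(0)
print('pin tip',f([.414,-.2797,.044]),'bearing bot c',f([*st['ee_pos'][:2],st['ee_pos'][2]+.021]),'top',f([*st['ee_pos'][:2],st['ee_pos'][2]+.033]))
crop(s,300,100,370,170,8,'s25')
"
```

```text
t 29.5 pos [ 0.4149 -0.2791  0.0464] tilt [ 0.0015 -0.0013 -1.    ] yawx -21.4 F [ 0.53 -1.33 -1.06] op 50.3 q6 1.18
delta [-0.7  0.9 36.4] roll 0.001
pin tip [311. 361.] bearing bot c [316. 311.] top [320. 285.]
```

View pics/s25.png

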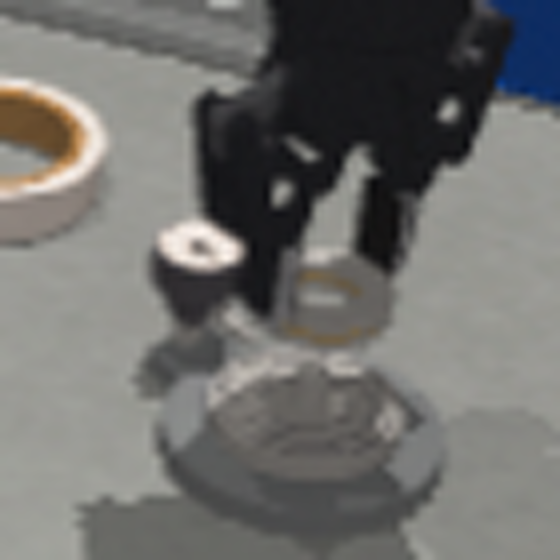

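Call:
jog_arm(hand=[44, 44, 44, 44, 44], xyz=[[-0.7, 0.7, 6], [-0.7, 0.7, 14], [-0.7, 0.7, 20], [-0.7, 0.7, 22], [-0.7, 0.7, 22]], roll=[0, 0, 0, 0, 0])

```text
t: 30.05
ee_pos: [0.4127, -0.2785, 0.0225]
orientation: [-3.086, 0.584, 0.002]
force: [-0.1, -0.4, 0.1]
opening: 0.05
```

```bash
python3 -c "
from h import *
go(.414,-.2797,.003,-21.5)
s=snap('side','s26')
s['img']=np.clip(s['img'].astype(float)**0.6*9.5,0,255).astype(np.uint8)
crop(s,310,110,370,170,9,'s26')
"
```

```text
t 30.05 pos [ 0.4127 -0.2785  0.0225] tilt [-0.0013  0.0012 -1.    ] yawx -21.4 F [-0.07 -0.45  0.11] op 50.0 q6 1.18
delta [ 1.6  0.6 19.5] roll 0.001
```

View pics/s26.png

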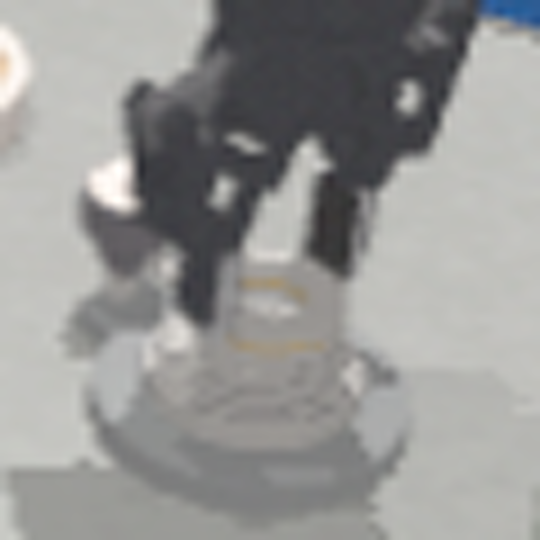

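Call:
jog_arm(hand=[44, 44, 44, 44, 44], xyz=[[1, 0.6, 4], [1, 0.6, 8], [1, 0.6, 12], [1, 0.6, 15], [1, 0.6, 16]], roll=[0, 0, 0, 0, 0])

```text
t: 30.6
ee_pos: [0.4136, -0.2796, 0.0068]
orientation: [-3.086, 0.584, 0.001]
force: [-0.5, 0.1, -1.3]
opening: 0.0499
```

Call:
jog_arm(hand=[44, 44, 44, 44, 44], xyz=[[0, 0, 0.6], [0, 0, 1.2], [0, 0, 1.8], [0, 0, 2], [0, 0, 2]], roll=[0, 0, 0, 0, 0])

```text
t: 31.1
ee_pos: [0.414, -0.28, 0.0055]
orientation: [3.087, -0.584, 0.0]
force: [-0.5, 1.3, -0.6]
opening: 0.0495
```

```bash
python3 -c "
from h import *
go(.414,-.2797,.003,-21.5)
"
```

```text
t 31.1 pos [ 0.414  -0.28    0.0055] tilt [ 1.e-04 -1.e-04 -1.e+00] yawx -21.4 F [-0.5   1.32 -0.62] op 49.5 q6 1.18
delta [-0.1 -0.3  2.5] roll 0.001
```

Call:
jog_arm(hand=[44, 44, 44, 44, 44], xyz=[[0, 0, 0.5], [0, 0, 1], [0, 0, 1.5], [0, 0, 1.8], [0, 0, 1.8]], roll=[0, 0, 0, 0, 0])

```text
t: 31.6
ee_pos: [0.4139, -0.2799, 0.0035]
orientation: [-3.087, 0.584, 0.0]
force: [-0.0, 0.6, -1.6]
opening: 0.05
```

Call:
jog_arm(hand=[44, 44, 44, 44, 44], xyz=[[0, 0, 0.4], [0, 0, 0.8], [0, 0, 0.8], [0, 0, 0.8], [0, 0, 0.8]], roll=[0, 0, 0, 0, 0])

```text
t: 32.1
ee_pos: [0.414, -0.28, 0.0032]
orientation: [3.087, -0.584, -0.0]
force: [-2.2, 2.0, 5.6]
opening: 0.0499
```

Contact is at TCP 0.0032, matching the expected 0.003. Release.

Call:
jog_arm(hand=[51, 52, 54, 58, 62], xyz=[[0, 0, -0.5], [0, 0, -0.5], [0, 0, -0.5], [0, 0, -0.5], [0, 0, -0.5]], roll=[0, 0, 0, 0, 0])

```text
t: 32.6
ee_pos: [0.4141, -0.28, 0.0033]
orientation: [3.087, -0.584, 0.0]
force: [-0.5, 0.5, -0.2]
opening: 0.0624
```

Call:
jog_arm(hand=[64, 66, 68, 72, 80], xyz=[[0, 0, -3], [0, 0, -15], [0, 0, -35], [0, 0, -65], [0, 0, -95]], roll=[0, 0, 0, 0, 0])

```text
t: 33.1
ee_pos: [0.4138, -0.2798, 0.0999]
orientation: [-3.087, 0.584, 0.0]
force: [1.2, -0.8, -0.0]
opening: 0.08
```

Call:
jog_arm(hand=[82, 82, 82, 82, 82], xyz=[[0, 0, -10], [0, 0, -10], [0, 0, -10], [0, 0, -10], [0, 0, -10]], roll=[0, 0, 0, 0, 0])

```text
t: 33.6
ee_pos: [0.413, -0.279, 0.1066]
orientation: [-3.085, 0.584, 0.004]
force: [0.0, -0.2, -0.3]
opening: 0.0821
```

```bash
python3 -c "
from h import *
go(.432,.249,.11,-6)
s=snap('side','s27')
s['img']=np.clip(s['img'].astype(float)**0.6*9.5,0,255).astype(np.uint8)
crop(s,310,110,370,170,9,'s27');print(circ(s,[.414,-.28],.036,.027,.004))
"
```

```text
t 33.6 pos [ 0.413  -0.279   0.1066] tilt [-0.0024  0.0023 -1.    ] yawx -21.4 F [ 0.   -0.17 -0.26] op 82.1 q6 1.18
delta [-175.3 -498.4   -2.2] roll -0.269
(array([ 0.41263487, -0.27595536]), np.float64(0.02761224760204377), 48, np.float64(0.0006078201537344299))
```

View pics/s27.png

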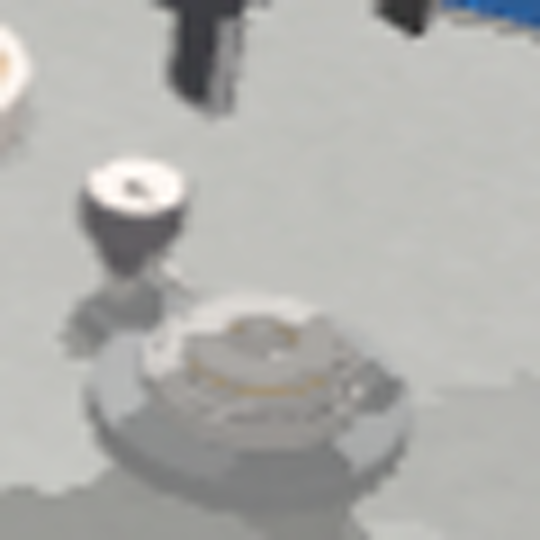

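Call:
jog_arm(hand=[82, 82, 82, 82, 82], xyz=[[-8, -24, 0], [-21, -60, 0], [-35, -100, 0], [-49, -140, 0], [-63, -180, 0]], roll=[0, 0, 0, 0, 0])

```text
t: 34.15
ee_pos: [0.4205, -0.0878, 0.1076]
orientation: [-3.086, 0.586, 0.002]
force: [1.0, 0.9, -0.2]
opening: 0.082
```

Call:
jog_arm(hand=[82, 82, 82, 82, 82], xyz=[[-14, -40, 0], [-28, -80, 0], [-42, -120, 0], [-56, -160, 0], [-70, -200, 0]], roll=[0, 0, 0, 0, 0])

```text
t: 34.65
ee_pos: [0.4285, 0.1241, 0.1078]
orientation: [3.086, -0.584, -0.001]
force: [1.2, 0.0, 0.4]
opening: 0.0819
```

Call:
jog_arm(hand=[82, 82, 82, 82, 82], xyz=[[-14, -40, 0], [-28, -80, 0], [-40, -110, 0], [-42, -118, 0], [-42, -118, 0]], roll=[-0.08, -0.16, -0.24, -0.27, -0.27])

```text
t: 35.15
ee_pos: [0.4327, 0.2482, 0.1076]
orientation: [3.137, -0.16, -0.002]
force: [-0.3, -0.5, -0.6]
opening: 0.0822
```

```bash
python3 -c "
from h import *
go(.432,.249,.05,-6)
"
```

```text
t 35.15 pos [0.4327 0.2482 0.1076] tilt [-1.1e-03 -8.0e-04 -1.0e+00] yawx -5.9 F [-0.34 -0.48 -0.61] op 82.2 q6 2.02
delta [-0.7 -0.8 57.6] roll 0.003
```

Call:
jog_arm(hand=[82, 82, 82, 82, 82], xyz=[[-0.5, -0.5, 15], [-0.5, -0.5, 35], [-0.5, -0.5, 52], [-0.5, -0.5, 60], [-0.5, -0.5, 62]], roll=[0, 0, 0, 0, 0])

```text
t: 35.65
ee_pos: [0.4318, 0.2465, 0.0451]
orientation: [3.136, -0.167, -0.004]
force: [-0.1, 0.0, 0.8]
opening: 0.0823
```

Call:
jog_arm(hand=[82, 82, 82, 82, 82], xyz=[[0, 0, 5], [0, 0, 10], [0, 0, 13], [0, 0, 15], [0, 0, 15]], roll=[0, 0, 0, 0, 0])

```text
t: 36.15
ee_pos: [0.4325, 0.2481, 0.0312]
orientation: [3.137, -0.163, -0.0]
force: [-0.2, -0.2, 0.0]
opening: 0.0821
```

```bash
python3 -c "
from h import *
go(.432,.249,.018,-6)
s=snap('side','s28')
st=bot.sense();y=Rot.from_rotvec(st['orientation']).as_matrix()[:,1]
for z in (.05,.055,.06,.065,.07): print(z,((proj(s,st['ee_pos']*[1,1,0]-.041*y+[0,0,z])-[190,200])*8+3.5).round(0),((proj(s,st['ee_pos']*[1,1,0]+.041*y+[0,0,z])-[190,200])*8+3.5).round(0))
s['img']=np.clip(s['img'].astype(float)**0.6*9.5,0,255).astype(np.uint8)
crop(s,190,200,260,270,8,'s28')
"
```

```text
t 36.15 pos [0.4325 0.2481 0.0312] tilt [-2.e-04 -1.e-04 -1.e+00] yawx -6.0 F [-0.17 -0.25  0.  ] op 82.1 q6 2.02
delta [-0.6 -0.8 13.2] roll 0.001
0.05 [214. 492.] [411. 324.]
0.055 [212. 481.] [410. 312.]
0.06 [211. 470.] [410. 301.]
0.065 [210. 459.] [409. 290.]
0.07 [208. 447.] [409. 278.]
```

View pics/s28.png

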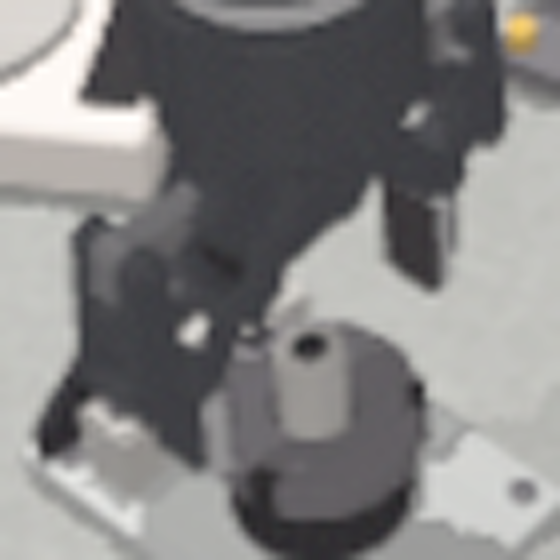

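Call:
jog_arm(hand=[82, 82, 82, 82, 82], xyz=[[-0.5, -0.8, 5], [-0.5, -0.8, 9], [-0.5, -0.8, 12], [-0.5, -0.8, 13], [-0.5, -0.8, 13]], roll=[0, 0, 0, 0, 0])

```text
t: 36.7
ee_pos: [0.432, 0.2489, 0.0179]
orientation: [3.137, -0.164, -0.001]
force: [0.2, 0.4, 0.2]
opening: 0.0823
```

Call:
jog_arm(hand=[76, 68, 56, 56, 56], xyz=[[0, 0, 0], [0, 0, 0], [0, 0, 0], [0, 0, 0], [0, 0, 0]], roll=[0, 0, 0, 0, 0])

```text
t: 37.2
ee_pos: [0.4327, 0.2492, 0.0195]
orientation: [-3.137, 0.163, -0.001]
force: [-2.7, -1.0, 7.3]
opening: 0.0597
```

Call:
jog_arm(hand=[54, 54, 54, 54, 54], xyz=[[0, 0, 0], [0, 0, 0], [0, 0, 0], [0, 0, 0], [0, 0, 0]], roll=[0, 0, 0, 0, 0])

```text
t: 37.7
ee_pos: [0.4327, 0.2492, 0.0195]
orientation: [-3.137, 0.164, -0.001]
force: [-2.6, -0.4, 7.2]
opening: 0.06
```

```bash
python3 -c "
from h import *
go(.432,.249,.018,-6)
s=snap('side','s29')
s['img']=np.clip(s['img'].astype(float)**0.6*9.5,0,255).astype(np.uint8)
crop(s,190,200,260,270,8,'s29')
"
```

```text
t 37.7 pos [0.4327 0.2492 0.0195] tilt [ 7.e-04  3.e-04 -1.e+00] yawx -6.0 F [-2.64 -0.4   7.22] op 60.0 q6 2.02
delta [-0.7  0.3  1.5] roll 0.001
```

View pics/s29.png

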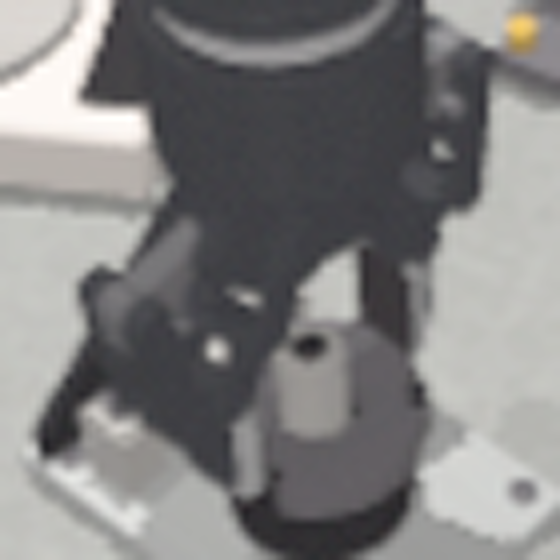

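Call:
jog_arm(hand=[54, 54, 54, 54, 54], xyz=[[0, 0, 0], [0, 0, -3], [0, 0, -8], [0, 0, -16], [0, 0, -25]], roll=[0, 0, 0, 0, 0], squeeze=80)

```text
t: 38.25
ee_pos: [0.4319, 0.2488, 0.0435]
orientation: [3.137, -0.164, -0.001]
force: [-0.8, 0.1, -1.2]
opening: 0.0589
```

```bash
python3 -c "
from h import *
go(.432,.249,.1,-6)
s=snap('side','s30')
s['img']=np.clip(s['img'].astype(float)**0.6*9.5,0,255).astype(np.uint8)
crop(s,190,200,260,270,8,'s30')
"
```

```text
t 38.25 pos [0.4319 0.2488 0.0435] tilt [-9.e-04 -3.e-04 -1.e+00] yawx -6.0 F [-0.83  0.05 -1.23] op 58.9 q6 2.02
delta [  0.1  -0.2 -56.5] roll 0.0
```

View pics/s30.png

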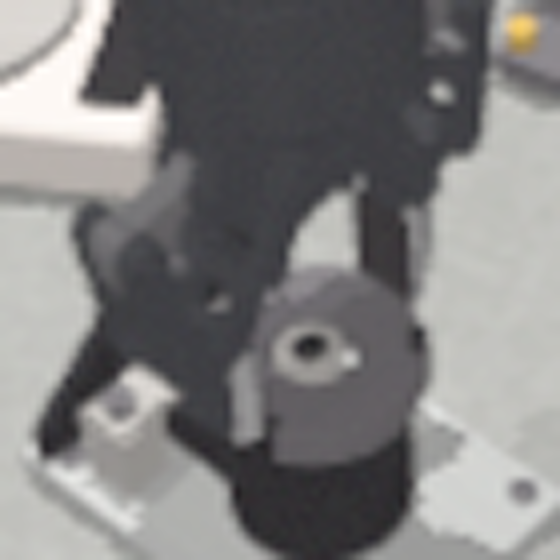

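Call:
jog_arm(hand=[54, 54, 54, 54, 54], xyz=[[0, 0, -12], [0, 0, -26], [0, 0, -42], [0, 0, -56], [0, 0, -66]], roll=[0, 0, 0, 0, 0])

```text
t: 38.8
ee_pos: [0.4329, 0.2492, 0.111]
orientation: [-3.137, 0.164, -0.003]
force: [0.2, -0.0, -1.8]
opening: 0.059
```

```bash
python3 -c "
from h import *
go(.65,.1695,.11,-6)
"
```

```text
t 38.8 pos [0.4329 0.2492 0.111 ] tilt [ 1.8e-03  6.0e-04 -1.0e+00] yawx -6.0 F [ 0.2  -0.01 -1.84] op 59.0 q6 2.02
delta [224.2  56.7   1.4] roll 0.001
```

Call:
jog_arm(hand=[54, 54, 54, 54, 54], xyz=[[20, 5, 0], [58, 15, 0], [100, 25, 0], [140, 35, 0], [175, 44, 0]], roll=[0, 0, 0, 0, 0])

```text
t: 39.3
ee_pos: [0.6035, 0.1861, 0.1096]
orientation: [3.137, -0.164, 0.001]
force: [-0.2, 1.2, -1.4]
opening: 0.0591
```

Call:
jog_arm(hand=[54, 54, 54, 54, 54], xyz=[[30, 7, 0], [49, 12.5, 5], [49, 12.5, 20], [49, 12.5, 38], [49, 12.5, 50]], roll=[0, 0, 0, 0, 0])

```text
t: 39.8
ee_pos: [0.6466, 0.1696, 0.0566]
orientation: [3.137, -0.163, -0.008]
force: [-1.1, 0.2, -2.2]
opening: 0.0587
```

Call:
jog_arm(hand=[54, 54, 54, 54, 54], xyz=[[0, 0, 5], [0, 0, 10], [0, 0, 10], [0, 0, 10], [0, 0, 10]], roll=[0, 0, 0, 0, 0])

```text
t: 40.3
ee_pos: [0.6499, 0.1697, 0.0504]
orientation: [-3.137, 0.163, -0.003]
force: [-0.2, 0.2, -1.4]
opening: 0.0587
```

```bash
python3 -c "
from h import *
go(.65,.1695,.0155,-6)
s=snap('side','s31')
st=bot.sense()
f=lambda X:((proj(s,X)-[150,155])*8+3.5).round(0)
print('pan',f([.65,.1695,.036]),'ring bot',f([*st['ee_pos'][:2],st['ee_pos'][2]+.0205]))
s['img']=np.clip(s['img'].astype(float)**0.6*9.5,0,255).astype(np.uint8)
crop(s,150,155,220,225,8,'s31')
"
```

```text
t 40.3 pos [0.6499 0.1697 0.0504] tilt [ 1.9e-03  3.0e-04 -1.0e+00] yawx -6.0 F [-0.25  0.19 -1.39] op 58.7 q6 1.8
delta [ 0.1  0.2 34.9] roll 0.001
pan [272. 356.] ring bot [257. 279.]
```

View pics/s31.png

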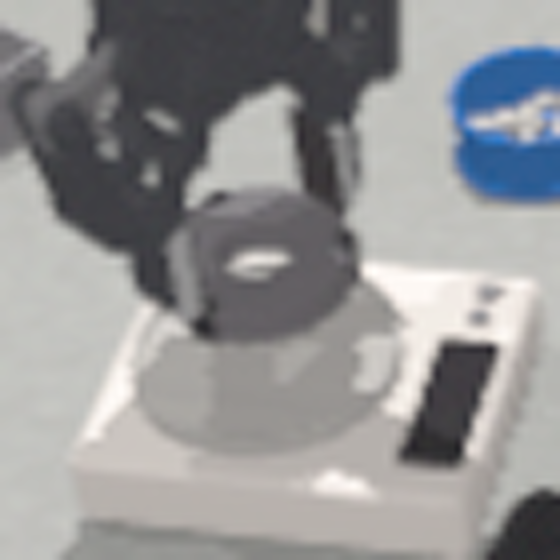

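Call:
jog_arm(hand=[54, 54, 54, 54, 54], xyz=[[0, 0, 7], [0, 0, 17], [0, 0, 26], [0, 0, 30], [0, 0, 31]], roll=[0, 0, 0, 0, 0])

```text
t: 40.85
ee_pos: [0.6479, 0.1693, 0.0165]
orientation: [3.137, -0.164, -0.005]
force: [0.1, -0.5, -2.4]
opening: 0.059
```

Call:
jog_arm(hand=[54, 54, 54, 54, 54], xyz=[[0, 0, 0.5], [0, 0, 1], [0, 0, 1.5], [0, 0, 2], [0, 0, 2]], roll=[0, 0, 0, 0, 0])

```text
t: 41.35
ee_pos: [0.6493, 0.1695, 0.0165]
orientation: [-3.137, 0.164, -0.001]
force: [0.4, -1.0, -1.1]
opening: 0.059
```

```bash
python3 -c "
from h import *
go(.65,.1695,.0155,-6)
s=snap('side','s32')
s['img']=np.clip(s['img'].astype(float)**0.6*9.5,0,255).astype(np.uint8)
crop(s,150,155,220,225,8,'s32')
"
```

```text
t 41.35 pos [0.6493 0.1695 0.0165] tilt [ 3.e-04  0.e+00 -1.e+00] yawx -6.0 F [ 0.41 -0.96 -1.06] op 59.0 q6 1.8
delta [ 0.7 -0.1  1. ] roll 0.001
```

View pics/s32.png

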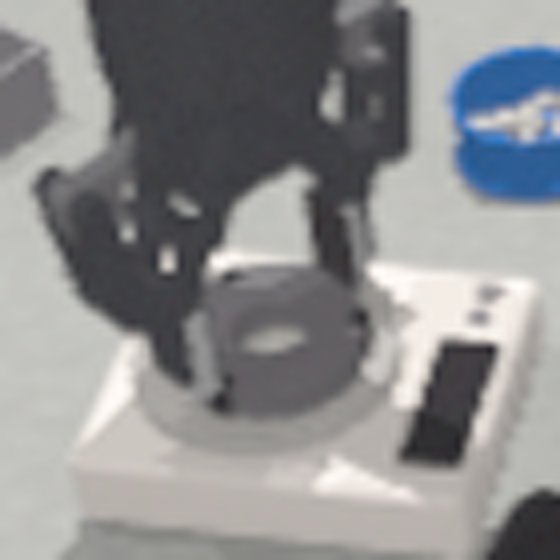

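Call:
jog_arm(hand=[54, 54, 54, 54, 54], xyz=[[0, 0, 0.4], [0, 0, 0.8], [0, 0, 1], [0, 0, 1], [0, 0, 1]], roll=[0, 0, 0, 0, 0])

```text
t: 41.9
ee_pos: [0.6493, 0.1695, 0.0159]
orientation: [-3.137, 0.164, -0.0]
force: [-1.6, -1.4, 3.7]
opening: 0.0592
```

Call:
jog_arm(hand=[54, 54, 54, 54, 54], xyz=[[0, 0, 0.4], [0, 0, 0.7], [0, 0, 0.7], [0, 0, 0.7], [0, 0, 0.7]], roll=[0, 0, 0, 0, 0])

```text
t: 42.4
ee_pos: [0.6493, 0.1695, 0.0159]
orientation: [3.137, -0.163, 0.0]
force: [-4.3, -0.5, 7.3]
opening: 0.0586
```

Call:
jog_arm(hand=[60, 62, 64, 67, 70], xyz=[[0, 0, -0.5], [0, 0, -0.5], [0, 0, -0.5], [0, 0, -0.5], [0, 0, -0.5]], roll=[0, 0, 0, 0, 0])

```text
t: 42.9
ee_pos: [0.6491, 0.1694, 0.0148]
orientation: [3.137, -0.164, -0.0]
force: [0.2, 0.1, 0.2]
opening: 0.0699
```

Call:
jog_arm(hand=[72, 74, 74, 74, 74], xyz=[[0, 0, -2], [0, 0, -12], [0, 0, -30], [0, 0, -60], [0, 0, -100]], roll=[0, 0, 0, 0, 0])

```text
t: 43.4
ee_pos: [0.6479, 0.1693, 0.1157]
orientation: [3.137, -0.164, -0.004]
force: [0.7, -0.5, 0.5]
opening: 0.0738
```

Call:
jog_arm(hand=[74, 74, 74, 74, 74], xyz=[[0, 0, -40], [0, 0, -80], [0, 0, -100], [0, 0, -100], [0, 0, -100]], roll=[0, 0, 0, 0, 0])

```text
t: 43.9
ee_pos: [0.6493, 0.1695, 0.2162]
orientation: [-3.137, 0.164, -0.003]
force: [0.3, 0.1, -1.3]
opening: 0.0741
```

```bash
python3 -c "
from h import *
go(.65,.1695,.2,-6)
s=snap('side','s33')
print(circ(s,[.65,.1695],.05,.032,.004))
crop(s,130,90,370,240,3,'s33')
"
```

```text
t 43.9 pos [0.6493 0.1695 0.2162] tilt [ 1.8e-03  2.0e-04 -1.0e+00] yawx -6.0 F [ 0.27  0.13 -1.34] op 74.1 q6 1.8
delta [ 0.7 -0.1 16.2] roll 0.001
(array([0.64839619, 0.1696563 ]), np.float64(0.0320820684852347), 113, np.float64(0.0010887979595973346))
```

View pics/s33.png

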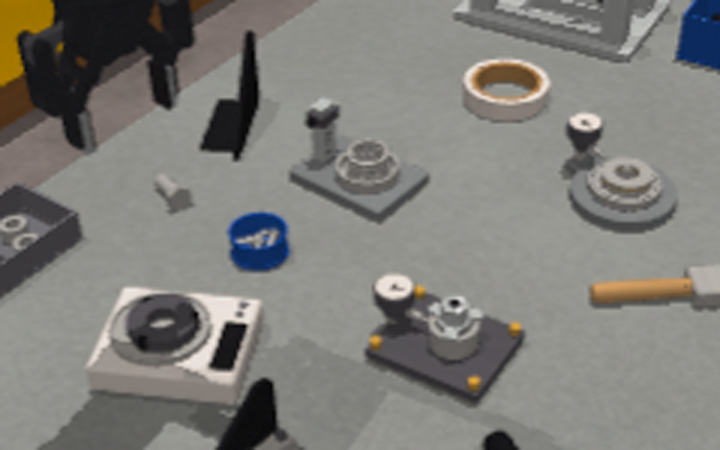

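The picture shows all four parts level on their places: ring in the pan (162,323), retainer on the collar (455,315), spring in the cup (368,160) and bearing on the spindle (630,178). The arm is clear of everything.

```bash
python3 -c "
from h import *
print(bot.finish_job())"
```

```text
the job is handed in; nothing more can be done
None
```

I took the four parts off the pivot from the top down and set each on its own place, then handed the job in at about 44 s of robot time. The hand-in reports no verdict.

- **Placing:** Each part was lowered until the wrist force showed contact (about 5–9 N), at the expected height. The jaws were then opened gently.
- **Last picture:** All four parts are level and released: retainer on the collar, spring in the cup, bearing over the pin, ring in the pan. The arm was clear, about 0.2 m above the bench.
- **Offsets:** Measured distances from the gauge axes were about 2–3 mm for the retainer, spring and ring. The bearing measured about 4 mm off, from a weak circle fit with few edge points. All are within the limits.

Some things did not agree with the description:

- **Finger tips:** They sit about 20–35 mm above the reported TCP, depending on the opening. My first two tries at the retainer closed on nothing above the hub; I corrected this from the pictures.
- **Opening reading:** It read 1.5–5 mm below the true part widths, so I judged each grip by the jaws stalling and by a look after the lift.

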